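# Reload a two-tier parts stand

## Robot

A 6-joint arm with a two-finger parallel gripper is mounted at the origin on a cart in front of the work surface, level with it; the furniture and walls round the work are solid. World frame = base frame: x ahead of the robot, y to its left, z up, the work surface at z = 0. Lengths are in m, angles in degrees, forces in N, time in s.
With the tool pointing down it reaches from about 0.35 to 0.875 m from the base axis. Payload 4.2 kg.
Tool frame: the origin (TCP) lies midway between the tips of the shut fingers; the grasp point (between the pads) lies 19 mm behind it; z points along the fingers, y is the direction in which the jaws open and shut (so a half turn about z gives the same grasp; the last joint's range is limited). The gripper opens to 87 mm and grips with 3 to 60 N. Pads are 19 mm wide; open, the fingers measure 117 mm over their backs; the gripper's body (75 mm by 190 mm) begins 51 mm behind the grasp point.
Start: joints at [91.02, 22.042, 0.453, 0, -68.411, -14.817], TCP at [0.149, 0.607, 0.223] pointing down, gripper open.
Joint ranges: [-179.83, 179.83], [-69.29, 118.12], [-61.27, 80.66], [-181.25, 117.63], [-171.15, -9.14], [-177.46, 177.46]. Speed limits (degrees/s): [159.86, 159.86, 180, 180, 180, 180].

## Interface

Orientations are given as a 3x3 rotation matrix whose columns are the frame's x, y, z axes.
In Python, from station import r gives the robot as it stands.
- The arm moves only by the tool play_rows, never from a script. Its argument "commands" is a list that holds one entry, the list of rows, each a list of 7 numbers: the shift along the world's x, y, z in m, then the turn, a rotation vector about the world's x, y, z in rad, then the closure, from 0 (fully open) to 1 (shut). A call has 1 to 5 rows; each row is the pose to reach, as a shift and turn from the pose commanded when the call began; what a row does not reach only later rows make up. A row lasts 1/10 s, in which the tool goes at most 50 mm and 8.59 degrees, less where a joint would pass 70% of its speed; a pose out of reach is approached as far as the arm can. A call with a gripper value outside its range is refused whole. The fingers move at their own pace and stop on an object; the grip force is fixed at half the most. Time passes only in rows, so rows that repeat a pose let the fingers close. It gives the time, the measured TCP pose, the force and the opening at its end, in the units of the state.
- r.sense(): the state, without advancing time (a new reading comes with each control period).
- r.capture(name): name is "side" or "top" or "wrist"; returns a dict with "image" (480x640x3 uint8, red, green, blue), "range_z" (480x640 float32, m along the optical axis (not along the pixel's ray), 0 where there is no reading), "intrinsics" (3x3 intrinsics, pixels), "extrinsics" (4x4, takes a point from camera to world coordinates); the wrist camera has in their place "mount" (4x4, takes a point from camera to tool coordinates, whose origin is the TCP and whose axes are the flange's). Camera axes: x right, y up, looking along -z (the intrinsics and any distortion apply to the point x, -y, -z); pixel columns grow to the right and rows downward; lengths in m; the calibration is good to about 2 mm. A picture is of the moment at which its call begins: read the wrist's pose just before it.
- r.finish_job(): hands the job in, once; it reports no verdict.
The state is a dict: "time_s": time; "joints": joint angles; "joint_velocities": joint speeds; "effort": joint torques, N m; "tcp_pos": TCP position; "ee_rot": TCP orientation; "wrist_force": force on the tool from outside, world axes, zero at the start; "moment": the same for the moment, N m; "gripper_width": opening from 0.0 (shut) to 1.0 (fully open).
Only numpy, scipy, OpenCV 4.12 (cv2) and the standard library are available. Lean on these libraries where they do the work, as an engineer would, in place of code of your own. Each camera call takes 0.05 s, during which the arm holds its last target. There are 200 camera calls.

## Task

The two-tier parts stand was loaded the wrong way round: the tall lens barrel stands on the lower deck, where the upper tray cannot go over it, and the low loupe and spacer block are on the upper tray, which lies on the bench. Change them over: stand the loupe upright on the round pad of the lower deck and the spacer block flat on its oblong pad, lengthwise along it; fit the upper tray onto the stand, pads up, with all four posts through its corner holes so that it sits level on the post collars, and stand the lens barrel upright on the round pad of that upper tray. Put things down on the bare bench on the way if you need to, never tip the lens barrel or the loupe over, and leave the valve block and the tape roll where they are.

Things in the scene. Friction and masses are not known exactly. Their poses are not given: they have to be found in the camera images.
- stand: Lower part of the stand, fixed: aluminium deck 116x200 mm (x, y), top 8 mm above the bench, with flush grey round (52 mm) and oblong (32x62 mm) pads. Four 10 mm posts at x +-46, y +-88 mm, each with an 18 mm collar, top 55 mm above the bench, and above it a 6 mm pin, 14 mm long, tapered tip. 47 mm clear under the tray. Origin: bench level, midway between the posts; z up. Yaw within 0.2 rad.
- tray: Upper tray, loose, 0.25 kg: aluminium plate 116x200x5 mm (x, y, z), 12 mm holes at x +-46, y +-88 mm, 6 mm end lips, pads as on the stand. Black upright grip in the middle, 12 mm thick (x), 36 mm long (y), its top 37 mm above the underside. Starts on the bench. Origin: middle of the underside; z up. Fitted: 55 mm above the stand's origin, y axes parallel, either way round.
- lens: Lens barrel: black, ribbed, stepped, round, 38 mm diameter, 58 mm tall, 0.12 kg; the taller of the two black barrels. Origin: middle of its foot; z up. Starts upright on the lower deck's round pad. The bare bench behind the vice, within 30 mm of x 0.575, y 0.12 m, is always free for putting something down. A tall machine begins at x 0.65, y 0 to 0.25: swing clear of it.
- loupe: Loupe: smooth black barrel with a glass top, round, 37 mm diameter, 40 mm tall, 0.045 kg. Origin: middle of its foot; z up along its axis. It starts upright on the upper tray, on either pad.
- spacer: Spacer block: bright ground steel block with two small holes, 20 x 50 x 25 mm (x, y, z), 0.09 kg. Origin: middle of its underside; z up, y along its length. It starts flat on the upper tray, on the pad that the loupe leaves free.
- lower_round (a point): Centre of the round pad on the stand's lower deck, at deck level, 8 mm above the bench, 52 mm from the stand's middle in its +y; y along the stand's y.
- lower_oblong (a point): Centre of the oblong pad on the stand's lower deck, at deck level, 8 mm above the bench, 52 mm from the stand's middle in its -y; y along the pad's length.
- upper_round (a point): Centre of the round pad on the upper tray, on its top face, 5 mm above its underside, 52 mm from the grip in the tray's +y. It moves with the tray.
- valve: Bystander: small valve block, white with a black end and two stubs, 18 x 64 x 29 mm, lying between the vice and the control box. Origin: middle of its underside. Leave alone.
- tape: Bystander: roll of black tape, 58 mm diameter, 19 mm high, lying flat in front of the vice. Origin: middle of its underside. Leave alone.
There are look-alikes about, which are no part of the job. Leave any brown look-alike of the spacer alone.

How it is judged:
By the outcome, as a careful person would: the job done as asked, in the order asked, and still so for the second after the job is handed in, with the robot touching nothing.
It also fails if it takes over 131 s, if anything falls off the work surface, if the arm or the gripper's body presses on something with over 40 N, if the wrist force passes 120 N, or if a joint passes its speed limit or range.

## Working session

There is one attempt and no reset: what is moved stays moved. The work goes in short steps, Python scripts to look and compute and a tool call to move; the robot and the scene stay as the last step left them, time stands still between calls to the robot, and variables do not carry over. Pictures are saved under pics/ and viewed, about 12 in all and at most 16, crops included, and the job is handed in when it is done.

Besides the shell and the picture viewer there is one more tool, called after "Call:" by a JSON object that holds its "api" and its "payload", one argument or row to a line. play_rows: Moves the arm, as the interface text tells. Its arguments: {"type":"object","properties":{"commands":{"type":"array","items":{"type":"array","items":{"type":"array","items":{"type":"number"}}}}},"required":["commands"]}

```bash
ls; mkdir -p pics
cat > h.py <<'E'
import numpy as np, cv2
from station import r
def cap(n):
    s=r.sense() ; c=r.capture(n)
    if 'extrinsics' in c: T=np.array(c['extrinsics'])
    else:
        W=np.eye(4);W[:3,:3]=s['ee_rot'];W[:3,3]=s['tcp_pos'];T=W@np.array(c['mount'])
    return c,T
def cloud(c,T):
    K=np.array(c['intrinsics']);z=c['range_z'];v,u=np.mgrid[:480,:640]
    P=np.stack([(u-K[0,2])/K[0,0]*z,-(v-K[1,2])/K[1,1]*z,-z],-1)
    P=P@T[:3,:3].T+T[:3,3];P[z==0]=np.nan
    return P
def save(c,n): cv2.imwrite('pics/'+n,cv2.cvtColor(c['image'],cv2.COLOR_RGB2BGR))
def proj(c,T,p):
    K=np.array(c['intrinsics']);q=(np.array(p)-T[:3,3])@T[:3,:3]
    return K[0,2]-K[0,0]*q[...,0]/q[...,2],K[1,2]+K[1,1]*q[...,1]/q[...,2]
E
python3 - <<'E'
from h import *
print(r.sense())
for n in('top','side','wrist'):
    c,T=cap(n);print(n,{k:(v if np.size(v)<20 else np.shape(v)) for k,v in c.items()})
    save(c,n+'0.png');np.savez(n+'0.npz',P=cloud(c,T),im=c['image'],T=T,K=c['intrinsics'])
E
```

```text
pics
{'time_s': 0.0, 'joints': array([ 9.10200608e+01,  2.20891424e+01,  3.80209194e-01, -2.91762001e-02,
       -6.84110930e+01, -1.48172826e+01]), 'joint_velocities': array([ 0.09838034, -0.08077506, -0.0810593 ,  0.03477182,  0.01517706,
        0.00839348]), 'effort': array([ 7.34167406e-04, -3.90665174e+01,  1.87408054e+01,  4.22005177e+00,
        1.10649460e-02, -1.85468666e-04]), 'tcp_pos': array([0.14888325, 0.60638821, 0.22147911]), 'ee_rot': array([[ 9.71101042e-01, -2.38668337e-01, -4.36129965e-04],
       [-2.38668723e-01, -9.71098769e-01, -2.10290373e-03],
       [ 7.83712646e-05,  2.14622259e-03, -9.99997694e-01]]), 'wrist_force': array([-0.22918936, -0.1970618 , -0.08336032]), 'moment': array([-0.0022296 ,  0.00275194,  0.00421973]), 'gripper_width': 1.0004247690516306}
top {'image': (480, 640, 3), 'range_z': (480, 640), 'intrinsics': array([[471.75392193,   0.        , 317.40929869],
       [  0.        , 471.75392193, 243.88107523],
       [  0.        ,   0.        ,   1.        ]]), 'extrinsics': array([[-0.00463548,  0.9960132 , -0.08908541,  0.52435014],
       
[... 533 characters left out ...]
],
       [-0.01328357,  0.76395585,  0.64513178,  0.75443253],
       [ 0.        ,  0.        ,  0.        ,  1.        ]])}
wrist {'image': (480, 640, 3), 'range_z': (480, 640), 'intrinsics': array([[370.67248177,   0.        , 315.58381803],
       [  0.        , 370.67248177, 237.80131751],
       [  0.        ,   0.        ,   1.        ]]), 'mount': array([[-1.25716572e-03,  9.58423309e-01,  2.85347474e-01,
         7.74775132e-02],
       [ 9.99999067e-01,  1.05263522e-03,  8.70147602e-04,
        -9.37348541e-04],
       [ 5.33602944e-04,  2.85348301e-01, -9.58423738e-01,
        -1.62740946e-01],
       [ 0.00000000e+00,  0.00000000e+00,  0.00000000e+00,
         1.00000000e+00]])}
```

View pics/top0.png

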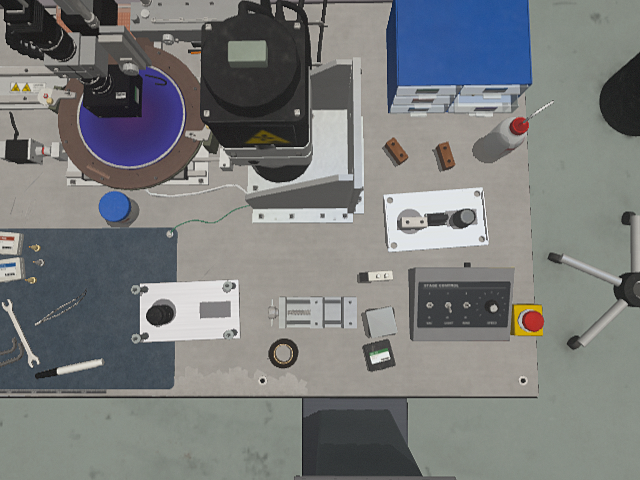

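View pics/side0.png

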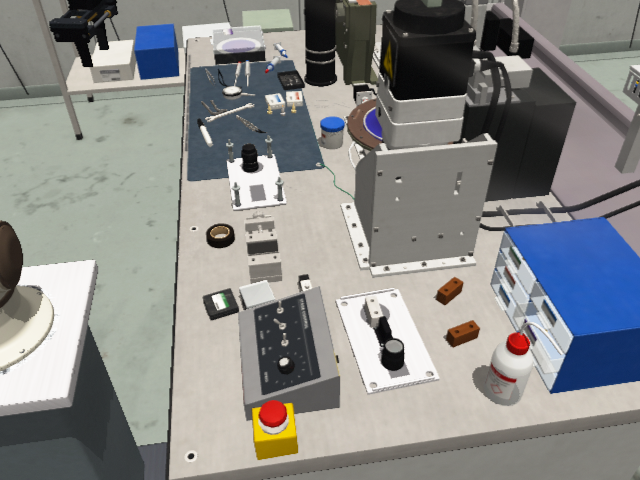

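The top view shows:
- **Stand:** at about (190,310), with the lens on its round pad at (160,313) and the oblong pad at (215,310).
- **Tray:** at (436,219), with the loupe at (463,217) and the bright spacer at (412,222).
- **Bystanders and look-alikes:** valve (376,277), tape (283,352), and brown look-alikes at (397,150) and (445,155).
- **Candidates:** for the spacer, the bright block on the tray fits and the brown ones don't. For the lens, the barrel on the stand deck fits; the loupe is the one on the tray.

Next I'll measure these and confirm them in an enlarged crop.

Run:
```python
from h import *
d=np.load('top0.npz');P=d['P'];im=d['im']
def reg(n,u0,u1,v0,v1,z0,z1):
    p=P[v0:v1,u0:u1].reshape(-1,3);m=(p[:,2]>z0)&(p[:,2]<z1);q=p[m]
    if len(q)<5: print(n,len(q));return
    w,V=np.linalg.eigh(np.cov(q[:,:2].T));(c,s,a)=cv2.minAreaRect(q[:,:2].astype(np.float32)*1000)
    print(n,len(q),'med',q.mean(0).round(4),'rect',np.round(c,1),np.round(s,1),round(a,1),'maxang',np.degrees(np.arctan2(V[1,1],V[0,1])).round(1),'zmax',q[:,2].max().round(4))
print('bench z',np.nanmedian(P[230:260,190:220,2]))
reg('lens top',140,180,295,335,.055,.08)
reg('deck',130,250,275,345,.004,.014)
for i,(u,v) in enumerate([(137,288),(231,285),(136,339),(233,336)]): reg('post%d'%i,u-14,u+14,v-14,v+14,.045,.09)
reg('tray',380,495,180,255,.002,.010)
reg('loupe',445,485,200,235,.038,.06)
reg('spacer',395,428,208,236,.024,.036)
reg('grip',425,450,208,232,.030,.045)
reg('valve',355,396,266,286,.02,.04)
reg('tape',265,302,335,370,.01,.03)
a=cv2.resize(im[265:360,120:250],None,fx=3,fy=3,interpolation=2);b=cv2.resize(im[175:270,370:500],None,fx=3,fy=3,interpolation=2)
cv2.imwrite('pics/crop1.png',cv2.cvtColor(np.hstack([a,b]),cv2.COLOR_RGB2BGR))
```

```text
bench z 0.00015747776157026827
lens top 271 med [0.4721 0.4135 0.0643] rect [472.2 414.1] [34.4 32.4] 49.2 maxang -156.5 zmax 0.0703
deck 5356 med [0.479  0.3644 0.0083] rect [479.4 367.9] [240.9 136.9] 89.8 maxang 90.2 zmax 0.014
post0 71 med [0.5207 0.455  0.0567] rect [520.4 456.2] [17.2 15.2] 89.7 maxang 128.6 zmax 0.0687
post1 70 med [0.5275 0.28   0.0565] rect [527.2 280.1] [17.  15.1] 89.5 maxang 96.8 zmax 0.0692
post2 74 med [0.4293 0.4514 0.0569] rect [429.  452.3] [16.6 16.5] 78.8 maxang -162.6 zmax 0.0715
post3 70 med [0.4357 0.276  0.0568] rect [435.7 276.1] [16.1 16.3] 47.9 maxang 73.9 zmax 0.0697
tray 5025 med [ 0.6583 -0.1262  0.0052] rect [ 662.2 -131.1] [231.  150.9] 89.5 maxang 93.0 zmax 0.01
loupe 226 med [ 0.6579 -0.1775  0.0433] rect [ 661.6 -167.6] [53.4 30.6] 71.9 maxang 90.6 zmax 0.05
spacer 250 med [ 0.6495 -0.0805  0.0302] rect [649.8 -80.3] [20.5 50. ] 1.7 maxang 91.0 zmax 0.0349
grip 129 med [ 0.6563 -0.1223  0.0358] rect [ 655.8 -120.5] [16.8 46.6] 16.7 maxang 100.6 zmax 0.0404
valve 241 med [ 0.5451 -0.0083  0.0231] rect [544.8  -4.5] [17.8 63.5] 3.3 maxang 94.0 zmax 0.032
tape 451 med [0.3951 0.1778 0.0184] rect [395.3 177.8] [54.8 55.5] 44.7 maxang 127.6 zmax 0.0236
```

View pics/crop1.png

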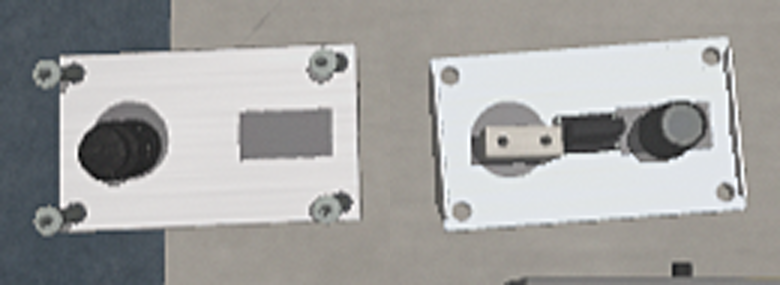

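The crop confirms it: the ribbed black lens is on the stand's round pad, the bright two-hole spacer on the tray's round pad, and the loupe with the glass top on the tray's oblong pad. I'll move over the stand and turn the jaws along its x.

Call:
{"api": "play_rows", "payload": {
  "commands": [
    [[0.033,-0.02,0,0,0,-0.1292,0],[0.066,-0.04,0,0,0,-0.2585,0],[0.098,-0.06,0,0,0,-0.3877,0],[0.131,-0.08,0,0,0,-0.517,0],[0.164,-0.1,0,0,0,-0.646,0]]
  ]
}}

```text
time_s: 0.65
tcp_pos: [0.314, 0.5059, 0.2223]
ee_rot: [[0.628, -0.778, -0.0], [-0.778, -0.628, -0.001], [0.0, 0.001, -1.0]]
wrist_force: [0.3, -0.7, -0.6]
gripper_width: 0.999
```

Call:
{"api": "play_rows", "payload": {
  "commands": [
    [[0.033,-0.02,0,0,0,-0.1292,0],[0.066,-0.04,0,0,0,-0.2585,0],[0.098,-0.06,0,0,0,-0.3877,0],[0.131,-0.08,0,0,0,-0.517,0],[0.164,-0.1,0,0,0,-0.646,0]]
  ]
}}

```text
time_s: 1.15
tcp_pos: [0.4781, 0.4059, 0.2222]
ee_rot: [[0.033, -0.999, -0.0], [-0.999, -0.033, -0.0], [0.0, 0.0, -1.0]]
wrist_force: [0.2, 0.9, -0.4]
gripper_width: 0.998
```

Call:
{"api": "play_rows", "payload": {
  "commands": [
    [[0,0,0,0,0,0,0],[0,0,0,0,0,0,0]]
  ]
}}

```text
time_s: 1.35
tcp_pos: [0.4775, 0.4062, 0.2219]
ee_rot: [[0.037, -0.999, -0.001], [-0.999, -0.037, -0.001], [0.001, 0.001, -1.0]]
wrist_force: [0.6, -0.1, -0.6]
gripper_width: 1.007
```

Run:
```python
from h import *
s=r.sense();print(s['time_s'],s['tcp_pos'],s['joints'].round(1));print(s['ee_rot'].round(4))
c,T=cap('wrist');save(c,'w1.png');np.savez('w1.npz',P=cloud(c,T),im=c['image'],T=T,K=c['intrinsics'])
```

```text
1.35 [0.47745507 0.40618423 0.221883  ] [ 55.1  22.3   0.7  -0.  -68.5 -53. ]
[[ 3.680e-02 -9.993e-01 -9.000e-04]
 [-9.993e-01 -3.680e-02 -6.000e-04]
 [ 6.000e-04  1.000e-03 -1.000e+00]]
```

View pics/w1.png

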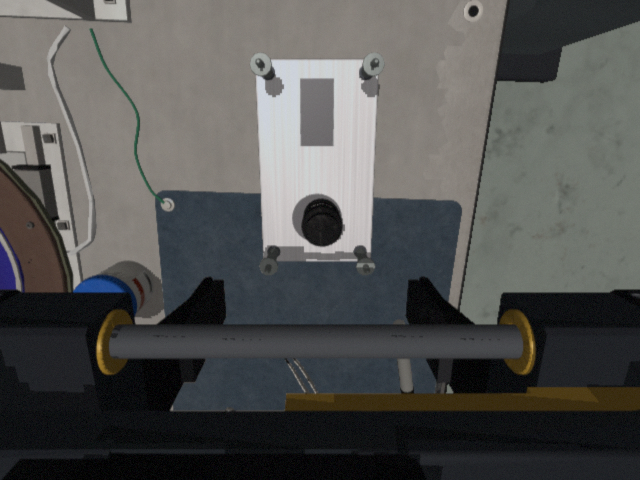

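The wrist view shows the lens at (322,222) and the posts at (262,63), (373,63), (269,265) and (364,265). The oblong pad is at (317,112).

```bash
cat >> h.py <<'E'
def circ(P,z0,z1,xy,rad):
    "centroid + min enclosing circle of cloud points in a z band near xy"
    p=P.reshape(-1,3);m=(p[:,2]>z0)&(p[:,2]<z1)&(np.hypot(p[:,0]-xy[0],p[:,1]-xy[1])<rad);q=p[m]
    if len(q)<4: return len(q)
    c,rr=cv2.minEnclosingCircle(q[:,:2].astype(np.float32)*1000)
    x0,x1=np.percentile(q[:,0],[1,99]);y0,y1=np.percentile(q[:,1],[1,99])
    return len(q),'mean',q.mean(0).round(4),'mec',np.round(c,1),round(rr,1),'bbox mid',np.round([(x0+x1)/2,(y0+y1)/2],4),'size',np.round([x1-x0,y1-y0],4)
def rect(q):
    c,s,a=cv2.minAreaRect(q[:,:2].astype(np.float32)*1000);return len(q),np.round(c,1),np.round(s,1),round(a,2),q[:,2].mean().round(4)
E
python3 - <<'E'
from h import *
d=np.load('w1.npz');P=d['P'];im=d['im'].astype(int)
for xy in[(.521,.455),(.5275,.280),(.429,.4515),(.436,.276)]: print('post',circ(P,.05,.0575,xy,.02), circ(P,.06,.08,xy,.02))
print('lens',circ(P,.055,.08,(.473,.414),.03)); print('lensz',np.nanpercentile(P[195:245,300:345,2],[5,50,95]))
for z in(.01,.02,.03,.04,.05,.06):print(z,circ(P,z,z+.01,(.475,.415),.03))
g=im.mean(-1);m=(abs(P[...,2]-.008)<.006)&(g<150)&(g>70)
n,l,st,ce=cv2.connectedComponentsWithStats(m.astype(np.uint8))
for k in range(1,n):
    if st[k,4]>400: print(st[k],ce[k],rect(P[l==k]))
k=l[112,317]; print('pad',im[112,317],im[112,290],rect(P[l==k]))
q=P[(abs(P[...,2]-.008)<.003)];q=q[(abs(q[:,0]-.478)<.07)&(abs(q[:,1]-.366)<.11)];print('deck',rect(q))
E
```

```text
post (222, 'mean', array([0.5197, 0.4554, 0.0554]), 'mec', array([519.7, 456.4]), 9.0, 'bbox mid', array([0.5198, 0.4563]), 'size', array([0.0162, 0.0168])) (37, 'mean', array([0.5195, 0.4551, 0.0654]), 'mec', array([519.8, 456.3]), 2.9, 'bbox mid', array([0.5199, 0.4558]), 'size', array([0.0056, 0.0045]))
post (350, 'mean', array([0.5259, 0.281 , 0.0553]), 'mec', array([526.1, 280.8]), 8.9, 'bbox mid', array([0.5261, 0.2809]), 'size', array([0.0166, 0.0166])) (51, 'mean', array([0.5258, 0.2813, 0.0659]), 'mec', array([526.4, 280.7]), 3.1, 'bbox mid', array([0.5262, 0.2809]), 'size', array([0.0057, 0.0055]))
post (224, 'mean', array([0.4284, 0.4522, 0.0554]), 'mec', array([428.1, 453. ]), 8.9, 'bbox mid', array([0.4281, 0.453 ]), 'size', array([0.017 , 0.0167])) (38, 'mean', array([0.4287, 0.4517, 0.0654]), 'mec', array([428.5, 452.2]), 2.8, 'bbox mid', array([0.4284, 0.4523]), 'size', array([0.005 , 0.0043]))
post (357, 'mean', array([0.4348, 0.2778, 0.0554]), 'mec', array([434.5, 277.5]), 9.0, 'bbox mid', array([0.4346, 0.2777]), 'size', array([0.0164, 0.0167])) (49, 'mean', array(
[... 1284 characters left out ...]
5  47 222 785] [ 75.68152866 139.49171975] (785, array([717.5, 352.3]), array([ 22.6, 209.7]), 0.69, np.float64(0.0059))
[ 300   79   34   67 2214] [316.62827462 111.75835592] (2214, array([479. , 315.4]), array([32.2, 60.4]), 2.13, np.float64(0.0088))
[292 194  53  46 537] [308.5009311  211.61452514] (537, array([473.3, 417.7]), array([47.8, 55.1]), 89.8, np.float64(0.0089))
[262 245 110  18 963] [310.75389408 254.34475597] (963, array([473.9, 459.2]), array([118.6,  22.3]), 2.13, np.float64(0.0083))
pad [113 111 114] [205 210 211] (2214, array([479. , 315.4]), array([32.2, 60.4]), 2.13, np.float64(0.0088))
deck (20773, array([482.6, 367.3]), array([127.4, 198.8]), 1.86, np.float64(0.0086))
```

Call:
{"api": "play_rows", "payload": {
  "commands": [
    [[-0.006,0.009,-0.05,0,0,0,0],[-0.006,0.009,-0.1,0,0,0,0],[-0.006,0.009,-0.15,0,0,0,0],[-0.006,0.009,-0.185,0,0,0,0],[-0.006,0.009,-0.2,0,0,0,0]]
  ]
}}

```text
time_s: 1.9
tcp_pos: [0.4678, 0.4147, 0.0181]
ee_rot: [[0.04, -0.999, -0.005], [-0.999, -0.04, -0.006], [0.006, 0.005, -1.0]]
wrist_force: [-0.1, 0.0, 0.5]
gripper_width: 0.998
```

Call:
{"api": "play_rows", "payload": {
  "commands": [
    [[0,0,0,0,0,0,0],[0,0,0,0,0,0,0.5],[0,0,0,0,0,0,1],[0,0,0,0,0,0,1],[0,0,0,0,0,0,1]]
  ]
}}

```text
time_s: 2.4
tcp_pos: [0.4714, 0.4166, 0.0239]
ee_rot: [[0.038, -0.999, 0.001], [-0.999, -0.038, 0.002], [-0.002, -0.001, -1.0]]
wrist_force: [0.1, -0.4, -0.5]
gripper_width: 0.723
```

Call:
{"api": "play_rows", "payload": {
  "commands": [
    [[0,0,0,0,0,0,1],[0,0,0,0,0,0,1],[0,0,0,0,0,0,1],[0,0,0.001,0,0,0,1],[0,0,0.002,0,0,0,1]]
  ]
}}

```text
time_s: 2.9
tcp_pos: [0.4708, 0.4157, 0.0243]
ee_rot: [[0.038, -0.999, -0.001], [-0.999, -0.038, -0.001], [0.001, 0.001, -1.0]]
wrist_force: [0.1, 0.4, -0.9]
gripper_width: 0.421
```

Call:
{"api": "play_rows", "payload": {
  "commands": [
    [[0,0,0.02,0,0,0,1],[0,0,0.05,0,0,0,1],[0,0,0.08,0,0,0,1],[0,0,0.11,0,0,0,1],[0,0,0.13,0,0,0,1]]
  ]
}}

```text
time_s: 3.4
tcp_pos: [0.4715, 0.4164, 0.157]
ee_rot: [[0.038, -0.999, 0.002], [-0.999, -0.038, 0.002], [-0.002, -0.002, -1.0]]
wrist_force: [-0.7, 0.3, -1.7]
gripper_width: 0.417
```

Run:
```python
from h import *
s=r.sense();print(s['time_s'],s['tcp_pos'],s['joints'].round(1),s['gripper_width'],s['wrist_force'])
c,T=cap('wrist');P=cloud(c,T)
for xy in[(.521,.455),(.5275,.280),(.429,.4515),(.436,.276)]: print('post',circ(P,.045,.0575,xy,.02))
g=c['image'].mean(-1);m=(abs(P[...,2]-.008)<.006)&(g<150)&(g>70)
n,l,st,ce=cv2.connectedComponentsWithStats(m.astype(np.uint8))
for k in range(1,n):
    if st[k,4]>400: print(st[k],ce[k],rect(P[l==k]))
d=np.load('top0.npz');Q=d['P']
for n,(u0,u1,v0,v1) in dict(vice=(265,360,292,332),box=(412,515,265,342),mach=(200,365,120,225),drawer=(385,530,0,112),bottle=(470,540,90,165)).items():
    q=Q[v0:v1,u0:u1].reshape(-1,3);q=q[q[:,2]>.015];print(n,np.nanpercentile(q,[1,99],axis=0).round(3).tolist())
```

```text
3.4 [0.47146139 0.41639063 0.15695621] [ 56.2  25.2  -4.4   0.  -60.3 -54. ] 0.41715976215128475 [-0.6561821   0.3456115  -1.65300746]
post (224, 'mean', array([0.5217, 0.4538, 0.0553]), 'mec', array([520.1, 456.2]), 9.0, 'bbox mid', array([0.521 , 0.4561]), 'size', array([0.0138, 0.0167]))
post (589, 'mean', array([0.5258, 0.2812, 0.0553]), 'mec', array([526.3, 281. ]), 9.0, 'bbox mid', array([0.5261, 0.2809]), 'size', array([0.0167, 0.0167]))
post (136, 'mean', array([0.4263, 0.4484, 0.0552]), 'mec', array([427.9, 452.1]), 8.7, 'bbox mid', array([0.4278, 0.4504]), 'size', array([0.0158, 0.0124]))
post (597, 'mean', array([0.4348, 0.2779, 0.0553]), 'mec', array([434.4, 277.5]), 9.0, 'bbox mid', array([0.4346, 0.2776]), 'size', array([0.0167, 0.0166]))
[ 33   0 108 217 597] [ 90.17420436 121.45561139] (597, array([659. , 337.8]), array([ 21.4, 172.7]), 18.22, np.float64(0.0046))
[240  34  30  42 485] [256.91340206  59.91546392] (485, array([522.7, 289.4]), array([18. , 25.8]), 36.51, np.float64(0.0087))
[362  35  24  40 471] [374.985138    59.75159236] (471, array([431., 285.]), array([16.6, 28.7]), 13.97, np.float64(0.0088))
[ 290   52   42   84 3349] [310.60615109  93.19707375] (3349, array([478.8, 315. ]), array([31.6, 61.2]), 1.97, np.float64(0.0088))
[  0  74  48 184 886] [ 28.54740406 166.55643341] (886, array([713.5, 382.6]), array([ 13.2, 149.2]), 3.15, np.float64(0.006))
[  0 120  27 137 625] [ 11.6016 192.0256] (625, array([732.1, 401.3]), array([116.,   4.]), 89.43, np.float64(0.0046))
[ 223  194  156   84 4010] [309.07955112 235.04014963] (4010, array([485.6, 432.9]), array([141.3,  77.1]), 4.41, np.float64(0.0085))
vice [[0.447, 0.037, 0.015], [0.505, 0.202, 0.053]]
box [[0.422, -0.257, 0.042], [0.558, -0.069, 0.085]]
mach [[0.671, 0.041, 0.019], [0.836, 0.333, 0.411]]
drawer [[0.859, -0.27, 0.024], [1.038, -0.035, 0.138]]
bottle [[0.783, -0.274, 0.019], [0.893, -0.18, 0.159]]
```

Call:
{"api": "play_rows", "payload": {
  "commands": [
    [[0.008,-0.024,0.01,0,0,-0.134,1],[0.016,-0.048,0.01,0,0,-0.268,1],[0.023,-0.073,0.01,0,0,-0.402,1],[0.031,-0.097,0.01,0,0,-0.536,1],[0.039,-0.121,0.01,0,0,-0.67,1]]
  ]
}}

```text
time_s: 3.95
tcp_pos: [0.5097, 0.2936, 0.1635]
ee_rot: [[-0.595, -0.804, -0.001], [-0.804, 0.595, -0.001], [0.002, 0.001, -1.0]]
wrist_force: [-0.0, 0.3, -1.7]
gripper_width: 0.42
```

Call:
{"api": "play_rows", "payload": {
  "commands": [
    [[0.008,-0.024,0,0,0,-0.134,1],[0.016,-0.048,0,0,0,-0.268,1],[0.023,-0.073,0,0,0,-0.402,1],[0.031,-0.097,0,0,0,-0.536,1],[0.039,-0.121,0,0,0,-0.67,1]]
  ]
}}

```text
time_s: 4.45
tcp_pos: [0.5487, 0.1727, 0.1635]
ee_rot: [[-0.966, -0.26, -0.002], [-0.26, 0.966, -0.001], [0.002, -0.0, -1.0]]
wrist_force: [0.6, 0.7, -1.5]
gripper_width: 0.422
```

Call:
{"api": "play_rows", "payload": {
  "commands": [
    [[0.008,-0.024,0,0,0,-0.134,1],[0.016,-0.049,-0.02,0,0,-0.267,1],[0.016,-0.049,-0.06,0,0,-0.267,1],[0.016,-0.049,-0.1,0,0,-0.267,1],[0.016,-0.049,-0.12,0,0,-0.267,1]]
  ]
}}

```text
time_s: 4.95
tcp_pos: [0.5623, 0.1233, 0.0402]
ee_rot: [[-1.0, 0.0, -0.007], [0.0, 1.0, -0.002], [0.007, -0.002, -1.0]]
wrist_force: [-0.4, -0.4, -1.6]
gripper_width: 0.417
```

Call:
{"api": "play_rows", "payload": {
  "commands": [
    [[0,0,-0.01,0,0,0,1],[0,0,-0.02,0,0,0,1],[0,0,-0.025,0,0,0,1],[0,0,-0.027,0,0,0,1],[0,0,-0.027,0,0,0,1]]
  ]
}}

```text
time_s: 5.45
tcp_pos: [0.5655, 0.1253, 0.0181]
ee_rot: [[-1.0, -0.002, 0.001], [-0.002, 1.0, 0.001], [-0.001, 0.001, -1.0]]
wrist_force: [0.0, 0.1, -1.3]
gripper_width: 0.42
```

Call:
{"api": "play_rows", "payload": {
  "commands": [
    [[0,0,-0.001,0,0,0,1],[0,0,-0.0015,0,0,0,1],[0,0,-0.002,0,0,0,1],[0,0,-0.002,0,0,0,1]]
  ]
}}

```text
time_s: 5.85
tcp_pos: [0.5651, 0.125, 0.0157]
ee_rot: [[-1.0, -0.002, 0.0], [-0.002, 1.0, 0.0], [-0.0, 0.0, -1.0]]
wrist_force: [-0.1, -0.3, -0.8]
gripper_width: 0.42
```

Call:
{"api": "play_rows", "payload": {
  "commands": [
    [[0,0,-0.0008,0,0,0,1],[0,0,-0.0008,0,0,0,1],[0,0,-0.0008,0,0,0,1]]
  ]
}}

```text
time_s: 6.15
tcp_pos: [0.565, 0.125, 0.0147]
ee_rot: [[-1.0, -0.002, -0.0], [-0.002, 1.0, -0.0], [0.0, -0.0, -1.0]]
wrist_force: [0.4, 0.7, -1.4]
gripper_width: 0.417
```

Call:
{"api": "play_rows", "payload": {
  "commands": [
    [[0,0,-0.0007,0,0,0,1],[0,0,-0.0007,0,0,0,1],[0,0,-0.0007,0,0,0,1]]
  ]
}}

```text
time_s: 6.45
tcp_pos: [0.5651, 0.1249, 0.0146]
ee_rot: [[-1.0, -0.002, 0.0], [-0.002, 1.0, -0.0], [-0.0, -0.0, -1.0]]
wrist_force: [-2.2, -0.7, 4.7]
gripper_width: 0.421
```

Call:
{"api": "play_rows", "payload": {
  "commands": [
    [[0,0,-0.0007,0,0,0,1],[0,0,-0.0007,0,0,0,1],[0,0,-0.0007,0,0,0,1]]
  ]
}}

```text
time_s: 6.75
tcp_pos: [0.5651, 0.1249, 0.0146]
ee_rot: [[-1.0, -0.002, 0.0], [-0.002, 1.0, -0.0], [-0.0, -0.0, -1.0]]
wrist_force: [-4.7, -0.3, 9.5]
gripper_width: 0.422
```

Call:
{"api": "play_rows", "payload": {
  "commands": [
    [[0,0,0.001,0,0,0,1],[0,0,0.001,0,0,0,0],[0,0,0.001,0,0,0,0],[0,0,0.001,0,0,0,0],[0,0,0.001,0,0,0,0]]
  ]
}}

```text
time_s: 7.25
tcp_pos: [0.5651, 0.125, 0.0141]
ee_rot: [[-1.0, -0.002, -0.0], [-0.002, 1.0, -0.0], [0.0, -0.0, -1.0]]
wrist_force: [0.3, -0.4, 0.7]
gripper_width: 0.696
```

Call:
{"api": "play_rows", "payload": {
  "commands": [
    [[0,0,0,0,0,0,0],[0,0,0,0,0,0,0],[0,0,0.04,0,0,0,0],[0,0,0.085,0,0,0,0],[0,0,0.13,0,0,0,0]]
  ]
}}

```text
time_s: 7.75
tcp_pos: [0.5647, 0.1247, 0.1455]
ee_rot: [[-1.0, -0.002, -0.001], [-0.002, 1.0, -0.001], [0.001, -0.001, -1.0]]
wrist_force: [1.4, 0.5, 0.0]
gripper_width: 0.992
```

Call:
{"api": "play_rows", "payload": {
  "commands": [
    [[0,-0.045,0.015,0,0,0.05,0],[0,-0.09,0.03,0,0,0.1,0],[0,-0.135,0.055,0,0,0.15,0],[0,-0.175,0.055,0,0,0.25,0],[0,-0.21,0.055,0,0,0.38,0]]
  ]
}}

```text
time_s: 8.25
tcp_pos: [0.5651, -0.087, 0.2006]
ee_rot: [[-0.926, -0.376, 0.002], [-0.376, 0.926, 0.0], [-0.002, -0.001, -1.0]]
wrist_force: [0.4, 0.6, -0.4]
gripper_width: 1.0
```

Call:
{"api": "play_rows", "payload": {
  "commands": [
    [[0.01,-0.015,0,0,0,0.14,0],[0.02,-0.03,0,0,0,0.28,0],[0.035,-0.045,0,0,0,0.42,0],[0.05,-0.055,0,0,0,0.56,0],[0.065,-0.065,0,0,0,0.7,0]]
  ]
}}

```text
time_s: 8.75
tcp_pos: [0.6303, -0.1508, 0.1992]
ee_rot: [[-0.465, -0.885, -0.0], [-0.885, 0.465, 0.0], [0.0, 0.0, -1.0]]
wrist_force: [-0.3, 0.5, 0.1]
gripper_width: 0.999
```

Call:
{"api": "play_rows", "payload": {
  "commands": [
    [[0.008,0,0,0,0,0.14,0],[0.016,0,0,0,0,0.28,0],[0.024,0,0,0,0,0.42,0],[0.025,0,0,0,0,0.552,0],[0.025,0,0,0,0,0.552,0]]
  ]
}}

```text
time_s: 9.25
tcp_pos: [0.6551, -0.15, 0.1989]
ee_rot: [[0.063, -0.998, -0.001], [-0.998, -0.063, 0.0], [-0.0, 0.001, -1.0]]
wrist_force: [0.2, -0.2, 0.5]
gripper_width: 0.999
```

Run:
```python
from h import *
s=r.sense();print(s['time_s'],s['tcp_pos'],s['joints'].round(1));print(s['ee_rot'].round(4))
c,T=cap('wrist');save(c,'w2.png');np.savez('w2.npz',P=cloud(c,T),im=c['image'],T=T,K=c['intrinsics'])
```

```text
9.25 [ 0.65506421 -0.15001854  0.19885646] [  0.9  27.5   5.8  -0.  -68.3   2.7]
[[ 6.27e-02 -9.98e-01 -7.00e-04]
 [-9.98e-01 -6.27e-02  1.00e-04]
 [-1.00e-04  7.00e-04 -1.00e+00]]
```

View pics/w2.png

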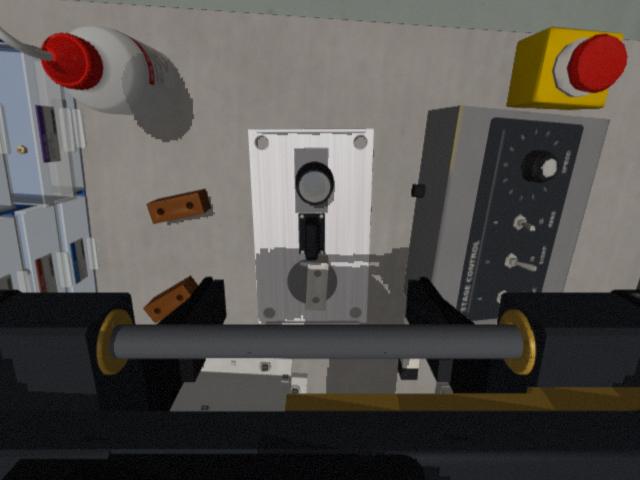

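The wrist view shows the tray with its holes at (262,142), (361,142), (269,313) and (355,313). The loupe is at (314,185), the grip at (312,235) and the spacer at (317,285) on the round pad.

Run:
```python
from h import *
d=np.load('w2.npz');P=d['P'];im=d['im'];T=d['T'];K=d['K']
c={'intrinsics':K}
def ray(u,v,z):
    q=np.array([(u-K[0,2])/K[0,0],-(v-K[1,2])/K[1,1],-1])@T[:3,:3].T;return T[:3,3]+q*(z-T[2,3])/q[2]
print('loupe',circ(P,.038,.055,(.657,-.177),.03)); 
for z in(.01,.02,.03): print(z,circ(P,z,z+.01,(.657,-.177),.03))
def sel(z0,z1,xy,w): 
    p=P.reshape(-1,3);return p[(p[:,2]>z0)&(p[:,2]<z1)&(abs(p[:,0]-xy[0])<w[0])&(abs(p[:,1]-xy[1])<w[1])]
print('spacer',rect(sel(.026,.034,(.65,-.08),(.02,.04))))
print('grip',rect(sel(.033,.042,(.656,-.125),(.015,.03))))
print('tray',rect(sel(.003,.012,(.657,-.125),(.07,.12))))
g=cv2.cvtColor(im,cv2.COLOR_RGB2GRAY)
H=[]
for u,v in[(262,142),(361,142),(269,313),(355,313)]:
    w=g[v-11:v+12,u-11:u+12];_,b=cv2.threshold(w,0,1,cv2.THRESH_BINARY_INV+cv2.THRESH_OTSU)
    n,l,st,ce=cv2.connectedComponentsWithStats(b);k=l[11,11] or 1+np.argmin(np.hypot(*(ce[1:]-11).T))
    p=ray(ce[k][0]+u-11,ce[k][1]+v-11,.005);H.append(p[:2]);print('hole',st[k],p.round(4))
H=np.array(H);print('ctr',H.mean(0),'yaw',np.degrees(np.arctan2(*(H[0]+H[1]-H[2]-H[3])))-180, np.linalg.norm(H[0]-H[2]),np.linalg.norm(H[0]-H[1]))
q=sel(.03,.2,(.5,-.16),(.07,.12));print('box far edge',[ (round(a,3),q[q[:,0]>a][:,2].max().round(3)) for a in(.5,.52,.54,.55,.555) if (q[:,0]>a).any()])
```

```text
loupe (1055, 'mean', array([ 0.6575, -0.1789,  0.0438]), 'mec', array([ 657.5, -178.8]), 15.9, 'bbox mid', array([ 0.6575, -0.1789]), 'size', array([0.0291, 0.0292]))
0.01 (53, 'mean', array([ 0.6589, -0.1927,  0.0149]), 'mec', array([ 657.7, -182.1]), 17.8, 'bbox mid', array([ 0.6577, -0.1893]), 'size', array([0.035 , 0.0144]))
0.02 (148, 'mean', array([ 0.6582, -0.1894,  0.027 ]), 'mec', array([ 657.7, -179.2]), 17.6, 'bbox mid', array([ 0.6576, -0.1848]), 'size', array([0.0344, 0.0229]))
0.03 (74, 'mean', array([ 0.658 , -0.1904,  0.0331]), 'mec', array([ 657.7, -179.9]), 16.1, 'bbox mid', array([ 0.6577, -0.1874]), 'size', array([0.0316, 0.0146]))
spacer (962, array([649.4, -79.8]), array([20., 51.]), 0.25, np.float64(0.0304))
grip (474, array([ 657.2, -126.9]), array([11.2, 34.9]), 3.16, np.float64(0.037))
tray (19270, array([ 650.3, -132.8]), array([132.3, 213. ]), 3.23, np.float64(0.0058))
hole [  3   4  15  15 168] [ 0.7091 -0.2108  0.005 ]
hole [  3   4  15  14 165] [ 0.6171 -0.217   0.005 ]
hole [  5   6  12  10 101] [ 0.6973 -0.0349  0.005 ]
hole [  6   5  12  11 101] [ 0.6054 -0.0409  0.005 ]
ctr [ 0.65723651 -0.12592485] yaw -3.8162271962140153 0.17628712233306593 0.0921362225702664
box far edge [(0.5, np.float64(0.086)), (0.52, np.float64(0.086)), (0.54, np.float64(0.086)), (0.55, np.float64(0.086)), (0.555, np.float64(0.086))]
```

Call:
{"api": "play_rows", "payload": {
  "commands": [
    [[0.0026,-0.029,-0.03,0,0,0,0],[0.0026,-0.029,-0.075,0,0,0,0],[0.0026,-0.029,-0.12,0,0,0,0],[0.0026,-0.029,-0.16,0,0,0,0],[0.0026,-0.029,-0.179,0,0,0,0]]
  ]
}}

```text
time_s: 9.8
tcp_pos: [0.6545, -0.1788, 0.0158]
ee_rot: [[0.059, -0.998, -0.007], [-0.998, -0.059, 0.001], [-0.002, 0.007, -1.0]]
wrist_force: [-0.5, 0.3, -0.6]
gripper_width: 0.997
```

Call:
{"api": "play_rows", "payload": {
  "commands": [
    [[0,0,0,0,0,0,0],[0,0,0,0,0,0,1],[0,0,0,0,0,0,1],[0,0,0,0,0,0,1],[0,0,0,0,0,0,1]]
  ]
}}

```text
time_s: 10.3
tcp_pos: [0.6584, -0.179, 0.0219]
ee_rot: [[0.063, -0.998, 0.003], [-0.998, -0.063, -0.0], [0.0, -0.003, -1.0]]
wrist_force: [-0.9, 0.4, 0.3]
gripper_width: 0.723
```

Call:
{"api": "play_rows", "payload": {
  "commands": [
    [[0,0,0,0,0,0,1],[0,0,0,0,0,0,1],[0,0,0,0,0,0,1],[0,0,0,0,0,0,1],[0,0,0.003,0,0,0,1]]
  ]
}}

```text
time_s: 10.8
tcp_pos: [0.6571, -0.179, 0.0228]
ee_rot: [[0.063, -0.998, -0.001], [-0.998, -0.063, 0.0], [-0.0, 0.001, -1.0]]
wrist_force: [-0.3, -0.1, -0.5]
gripper_width: 0.373
```

Call:
{"api": "play_rows", "payload": {
  "commands": [
    [[0,0,0.003,0,0,0,1],[0,0,0.01,0,0,0,1],[0,0,0.025,0,0,0,1],[0,0,0.045,0,0,0,1],[0,0,0.07,0,0,0,1]]
  ]
}}

```text
time_s: 11.3
tcp_pos: [0.6573, -0.179, 0.0945]
ee_rot: [[0.063, -0.998, -0.001], [-0.998, -0.063, 0.0], [-0.0, 0.001, -1.0]]
wrist_force: [-0.1, 0.4, -0.9]
gripper_width: 0.375
```

Run:
```python
from h import *
s=r.sense();print(s['time_s'],s['tcp_pos'],s['joints'].round(1),s['gripper_width'],s['wrist_force'])
c,T=cap('top');P=cloud(c,T);save(c,'t1.png')
p=P.reshape(-1,3);q=p[(p[:,2]<.05)&(abs(p[:,0]-.655)<.04)&(p[:,1]<-.09)&(p[:,1]>-.24)];print(len(q))
c,T=cap('side');P=cloud(c,T)
a=c['image'][250:450,320:480];cv2.imwrite('pics/s1.png',cv2.cvtColor(cv2.resize(a,None,fx=2.5,fy=2.5),4))
```

```text
11.3 [ 0.65729877 -0.17903966  0.09452038] [ -1.7  33.3  -0.    0.  -56.7   5.3] 0.3747158507072292 [-0.05248699  0.365605   -0.88972945]
40
```

View pics/s1.png

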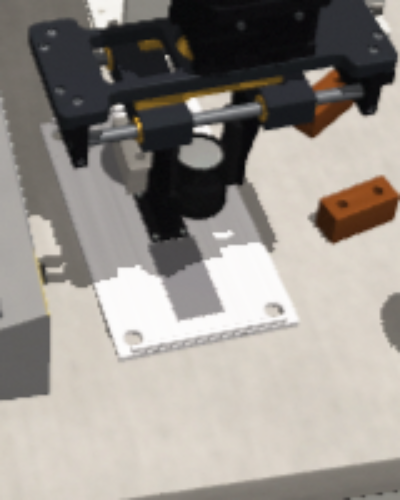

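The loupe is held upright, at about (200,180) in the crop, between the fingers. I'll carry it over the stand.

Call:
{"api": "play_rows", "payload": {
  "commands": [
    [[0,0,0.03,0,0,0,1],[-0.03,0.01,0.06,0,0,0,1],[-0.065,0.03,0.085,0,0,0,1],[-0.1,0.055,0.085,0,0,0,1],[-0.13,0.085,0.085,0,0,0,1]]
  ]
}}

```text
time_s: 11.9
tcp_pos: [0.5261, -0.0937, 0.1795]
ee_rot: [[0.061, -0.998, 0.002], [-0.998, -0.061, 0.001], [-0.0, -0.002, -1.0]]
wrist_force: [0.4, -0.2, 0.3]
gripper_width: 0.374
```

Call:
{"api": "play_rows", "payload": {
  "commands": [
    [[-0.005,0.045,0,0,0,0,1],[-0.01,0.09,0,0,0,0,1],[-0.015,0.135,0,0,0,0,1],[-0.021,0.18,0,0,0,0,1],[-0.026,0.225,0,0,0,0,1]]
  ]
}}

```text
time_s: 12.4
tcp_pos: [0.5009, 0.1327, 0.1789]
ee_rot: [[0.063, -0.998, 0.001], [-0.998, -0.063, 0.001], [-0.001, -0.001, -1.0]]
wrist_force: [0.9, -0.1, -0.7]
gripper_width: 0.376
```

Call:
{"api": "play_rows", "payload": {
  "commands": [
    [[-0.005,0.045,0,0,0,-0.005,1],[-0.01,0.09,0,0,0,-0.01,1],[-0.015,0.135,0,0,0,-0.015,1],[-0.021,0.18,0,0,0,-0.02,1],[-0.026,0.225,0,0,0,-0.026,1]]
  ]
}}

```text
time_s: 12.9
tcp_pos: [0.4748, 0.3577, 0.1788]
ee_rot: [[0.037, -0.999, 0.0], [-0.999, -0.037, 0.0], [-0.0, -0.0, -1.0]]
wrist_force: [1.4, 0.1, -1.0]
gripper_width: 0.375
```

Call:
{"api": "play_rows", "payload": {
  "commands": [
    [[0,0.035,0,0,0,0,1],[0,0.063,0,0,0,0,1],[0,0.063,-0.04,0,0,0,1],[0,0.063,-0.08,0,0,0,1],[0,0.063,-0.08,0,0,0,1]]
  ]
}}

```text
time_s: 13.4
tcp_pos: [0.4723, 0.4157, 0.0924]
ee_rot: [[0.036, -0.999, -0.009], [-0.999, -0.036, -0.01], [0.009, 0.009, -1.0]]
wrist_force: [-0.9, 0.0, -1.5]
gripper_width: 0.373
```

Call:
{"api": "play_rows", "payload": {
  "commands": [
    [[0,0,0,0,0,0,1]]
  ]
}}

```text
time_s: 13.5
tcp_pos: [0.476, 0.4189, 0.0988]
ee_rot: [[0.038, -0.999, 0.0], [-0.999, -0.038, -0.001], [0.001, -0.0, -1.0]]
wrist_force: [0.4, 1.2, 0.1]
gripper_width: 0.376
```

Call:
{"api": "play_rows", "payload": {
  "commands": [
    [[0,0,-0.025,0,0,0,1],[0,0,-0.05,0,0,0,1],[0,0,-0.065,0,0,0,1],[0,0,-0.07,0,0,0,1],[0,0,-0.071,0,0,0,1]]
  ]
}}

```text
time_s: 14.0
tcp_pos: [0.4767, 0.4199, 0.0292]
ee_rot: [[0.037, -0.999, 0.002], [-0.999, -0.037, 0.002], [-0.002, -0.002, -1.0]]
wrist_force: [0.5, -0.7, -1.3]
gripper_width: 0.37
```

Call:
{"api": "play_rows", "payload": {
  "commands": [
    [[0,0,-0.001,0,0,0,1],[0,0,-0.002,0,0,0,1],[0,0,-0.003,0,0,0,1],[0,0,-0.003,0,0,0,1]]
  ]
}}

```text
time_s: 14.4
tcp_pos: [0.4757, 0.4191, 0.0248]
ee_rot: [[0.037, -0.999, 0.0], [-0.999, -0.037, 0.001], [-0.001, -0.0, -1.0]]
wrist_force: [-0.4, -0.2, -0.1]
gripper_width: 0.375
```

Call:
{"api": "play_rows", "payload": {
  "commands": [
    [[0,0,-0.0008,0,0,0,1],[0,0,-0.0008,0,0,0,1],[0,0,-0.0008,0,0,0,1]]
  ]
}}

```text
time_s: 14.7
tcp_pos: [0.4756, 0.4189, 0.0235]
ee_rot: [[0.037, -0.999, -0.0], [-0.999, -0.037, -0.0], [0.0, 0.0, -1.0]]
wrist_force: [0.2, 0.1, -0.8]
gripper_width: 0.376
```

Call:
{"api": "play_rows", "payload": {
  "commands": [
    [[0,0,-0.0008,0,0,0,1],[0,0,-0.0008,0,0,0,1],[0,0,-0.0008,0,0,0,1]]
  ]
}}

```text
time_s: 15.0
tcp_pos: [0.4757, 0.419, 0.0233]
ee_rot: [[0.037, -0.999, 0.0], [-0.999, -0.037, 0.0], [-0.0, -0.0, -1.0]]
wrist_force: [-1.1, -0.1, 4.6]
gripper_width: 0.372
```

Call:
{"api": "play_rows", "payload": {
  "commands": [
    [[0,0,-0.0006,0,0,0,1],[0,0,-0.0006,0,0,0,1],[0,0,-0.0006,0,0,0,1]]
  ]
}}

```text
time_s: 15.3
tcp_pos: [0.4757, 0.419, 0.0232]
ee_rot: [[0.037, -0.999, 0.0], [-0.999, -0.037, 0.0], [-0.0, -0.0, -1.0]]
wrist_force: [-2.9, -0.5, 7.6]
gripper_width: 0.377
```

Call:
{"api": "play_rows", "payload": {
  "commands": [
    [[0,0,0.0006,0,0,0,1],[0,0,0.0006,0,0,0,0],[0,0,0.0006,0,0,0,0],[0,0,0.0006,0,0,0,0],[0,0,0.0006,0,0,0,0]]
  ]
}}

```text
time_s: 15.8
tcp_pos: [0.4755, 0.4188, 0.0223]
ee_rot: [[0.037, -0.999, -0.0], [-0.999, -0.037, -0.0], [0.0, 0.0, -1.0]]
wrist_force: [0.4, 0.4, 0.4]
gripper_width: 0.652
```

Call:
{"api": "play_rows", "payload": {
  "commands": [
    [[0,0,0,0,0,0,0],[0,0,0,0,0,0,0],[0,0,0.04,0,0,0,0],[0,0,0.085,0,0,0,0],[0,0,0.13,0,0,0,0]]
  ]
}}

```text
time_s: 16.3
tcp_pos: [0.4754, 0.4186, 0.1538]
ee_rot: [[0.037, -0.999, -0.001], [-0.999, -0.037, -0.001], [0.001, 0.001, -1.0]]
wrist_force: [0.7, 1.4, 0.3]
gripper_width: 0.981
```

Run:
```python
from h import *
s=r.sense();print(s['time_s'],s['tcp_pos'],s['joints'].round(1),s['gripper_width'],s['wrist_force'])
c,T=cap('wrist');P=cloud(c,T);save(c,'w3.png')
print('loupe',circ(P,.04,.06,(.475,.419),.03))
```

```text
16.3 [0.47542161 0.4186179  0.15384802] [ 56.   25.9  -3.7   0.  -60.4 -53.9] 0.9812851280974051 [0.70643548 1.35387892 0.33919781]
loupe (1362, 'mean', array([0.4751, 0.4187, 0.0468]), 'mec', array([474.9, 419.1]), 15.8, 'bbox mid', array([0.4751, 0.4189]), 'size', array([0.029 , 0.0296]))
```

View pics/w3.png

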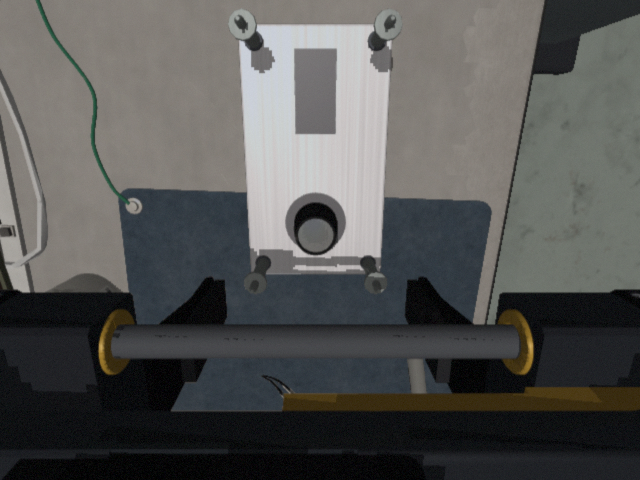

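The loupe stands upright and centred on the round pad, at (316,232). Next is the spacer.

Call:
{"api": "play_rows", "payload": {
  "commands": [
    [[0.005,-0.045,0.01,0,0,0,0],[0.01,-0.09,0.02,0,0,0,0],[0.015,-0.135,0.03,0,0,0,0],[0.021,-0.18,0.03,0,0,0,0],[0.026,-0.225,0.03,0,0,0,0]]
  ]
}}

```text
time_s: 16.85
tcp_pos: [0.5017, 0.1924, 0.1832]
ee_rot: [[0.037, -0.999, 0.001], [-0.999, -0.037, 0.001], [-0.001, -0.001, -1.0]]
wrist_force: [-0.0, -0.7, 0.8]
gripper_width: 1.006
```

Call:
{"api": "play_rows", "payload": {
  "commands": [
    [[0.005,-0.045,0,0,0,0,0],[0.01,-0.09,0,0,0,-0.007,0],[0.015,-0.135,0,0,0,-0.014,0],[0.021,-0.18,0,0,0,-0.021,0],[0.026,-0.225,0,0,0,-0.028,0]]
  ]
}}

```text
time_s: 17.35
tcp_pos: [0.5276, -0.0328, 0.1829]
ee_rot: [[0.009, -1.0, 0.001], [-1.0, -0.009, 0.0], [-0.0, -0.001, -1.0]]
wrist_force: [1.1, 0.6, 0.5]
gripper_width: 0.999
```

Call:
{"api": "play_rows", "payload": {
  "commands": [
    [[0.02,-0.03,0,0,0,0,0],[0.05,-0.049,0,0,0,0,0],[0.085,-0.049,-0.02,0,0,0,0],[0.122,-0.049,-0.05,0,0,0,0],[0.122,-0.049,-0.06,0,0,0,0]]
  ]
}}

```text
time_s: 17.85
tcp_pos: [0.6509, -0.0803, 0.1166]
ee_rot: [[0.008, -1.0, -0.006], [-1.0, -0.008, -0.0], [0.0, 0.006, -1.0]]
wrist_force: [-1.8, -0.2, -1.4]
gripper_width: 1.001
```

Call:
{"api": "play_rows", "payload": {
  "commands": [
    [[0,0,0,0,0,0,0],[0,0,0,0,0,0,0]]
  ]
}}

```text
time_s: 18.05
tcp_pos: [0.6493, -0.0801, 0.1233]
ee_rot: [[0.009, -1.0, 0.0], [-1.0, -0.009, -0.0], [0.0, -0.0, -1.0]]
wrist_force: [0.1, 1.4, 0.6]
gripper_width: 1.0
```

Run:
```python
from h import *
s=r.sense();print(s['time_s'],s['tcp_pos'],s['joints'].round(1),np.degrees(np.arctan2(s['ee_rot'][1,0],s['ee_rot'][0,0])))
c,T=cap('wrist');P=cloud(c,T);save(c,'w4.png');p=P.reshape(-1,3)
for w in(.02,.03,.04):
    q=p[(p[:,2]>.0265)&(p[:,2]<.0335)&(abs(p[:,0]-.65)<.02)&(abs(p[:,1]+.08)<w)];print('spacer',rect(q))
    for y in(-.095,-.085,-.075,-.065):
        k=q[abs(q[:,1]-y)<.004]
        if len(k)>5: print(y,np.percentile(k[:,0],[2,98]).round(4))
```

```text
18.05 [ 0.64925576 -0.08006578  0.12330259] [  7.1  29.3  -2.7   0.  -58.   -6.6] -89.46111817889161
spacer (1366, array([649.3, -80. ]), array([40. , 19.9]), 89.9, np.float64(0.0305))
-0.095 [0.64   0.6592]
-0.085 [0.6399 0.6592]
-0.075 [0.6397 0.6585]
-0.065 [0.6395 0.6586]
spacer (1752, array([650.2, -82.4]), array([22.2, 55.2]), 1.04, np.float64(0.0304))
-0.095 [0.64   0.6592]
-0.085 [0.6399 0.6592]
-0.075 [0.6397 0.6585]
-0.065 [0.6395 0.6586]
spacer (1752, array([650.2, -82.4]), array([22.2, 55.2]), 1.04, np.float64(0.0304))
-0.095 [0.64   0.6592]
-0.085 [0.6399 0.6592]
-0.075 [0.6397 0.6585]
-0.065 [0.6395 0.6586]
```

Run:
```python
from h import *
c,T=cap('wrist');A=cloud(c,T)
for nm,P in(('w2',np.load('w2.npz')['P']),('w4',A),('top',np.load('top0.npz')['P'])):
    p=P.reshape(-1,3)
    for y in(-.12,-.10,-.09,-.08,-.07,-.06,-.05):
        k=p[(abs(p[:,1]-y)<.005)&(p[:,0]>.48)&(p[:,0]<.59)&(p[:,2]>.02)]
        k=k[k[:,2]<.12]
        if len(k)>5: print(nm,y,'xmax',np.percentile(k[:,0],99).round(4),'z',np.percentile(k[:,2],98).round(4),'xmax z>.075',(k[k[:,2]>.075][:,0].max().round(4) if (k[:,2]>.075).any() else None))
```

```text
w2 -0.12 xmax 0.559 z 0.0843 xmax z>.075 0.559
w2 -0.1 xmax 0.5589 z 0.0816 xmax z>.075 0.5502
w2 -0.09 xmax 0.5586 z 0.0788 xmax z>.075 0.5397
w2 -0.08 xmax 0.5249 z 0.0759 xmax z>.075 0.525
w2 -0.07 xmax 0.5584 z 0.072 xmax z>.075 None
w4 -0.12 xmax 0.5591 z 0.0843 xmax z>.075 0.5592
w4 -0.1 xmax 0.559 z 0.0865 xmax z>.075 0.5591
w4 -0.09 xmax 0.559 z 0.0844 xmax z>.075 0.5594
w4 -0.08 xmax 0.559 z 0.0843 xmax z>.075 0.5593
w4 -0.07 xmax 0.5589 z 0.0842 xmax z>.075 0.559
top -0.12 xmax 0.558 z 0.0839 xmax z>.075 0.558
top -0.1 xmax 0.5581 z 0.0863 xmax z>.075 0.5581
top -0.09 xmax 0.5581 z 0.0842 xmax z>.075 0.5582
top -0.08 xmax 0.5582 z 0.0846 xmax z>.075 0.5582
top -0.07 xmax 0.5583 z 0.084 xmax z>.075 0.5583
```

Call:
{"api": "play_rows", "payload": {
  "commands": [
    [[0,0,-0.035,0,0,0.008,0],[0,0,-0.065,0,0,0.008,0],[0,0,-0.082,0,0,0.008,0],[0,0,-0.092,0,0,0.008,0],[0,0,-0.098,0,0,0.008,0]]
  ]
}}

```text
time_s: 18.65
tcp_pos: [0.6499, -0.0799, 0.0257]
ee_rot: [[0.017, -1.0, 0.002], [-1.0, -0.017, 0.0], [-0.0, -0.002, -1.0]]
wrist_force: [0.7, 0.3, -0.9]
gripper_width: 1.0
```

Call:
{"api": "play_rows", "payload": {
  "commands": [
    [[0,0,-0.003,0,0,0,0],[0,0,-0.005,0,0,0,0],[0,0,-0.0065,0,0,0,0],[0,0,-0.0065,0,0,0,0.5],[0,0,-0.0065,0,0,0,1]]
  ]
}}

```text
time_s: 19.15
tcp_pos: [0.6499, -0.0801, 0.0186]
ee_rot: [[0.017, -1.0, 0.001], [-1.0, -0.017, 0.0], [-0.0, -0.001, -1.0]]
wrist_force: [-0.2, 0.1, -0.9]
gripper_width: 0.895
```

Call:
{"api": "play_rows", "payload": {
  "commands": [
    [[0,0,0,0,0,0,1],[0,0,0,0,0,0,1],[0,0,0,0,0,0,1],[0,0,0,0,0,0,1],[0,0,0,0,0,0,1]]
  ]
}}

```text
time_s: 19.65
tcp_pos: [0.6496, -0.08, 0.0182]
ee_rot: [[0.017, -1.0, 0.0], [-1.0, -0.017, -0.0], [0.0, -0.0, -1.0]]
wrist_force: [0.3, 0.1, 0.2]
gripper_width: 0.45
```

Call:
{"api": "play_rows", "payload": {
  "commands": [
    [[0,0,0,0,0,0,1],[0,0,0,0,0,0,1],[0,0,0,0,0,0,1],[0,0,0,0,0,0,1],[0,0,0,0,0,0,1]]
  ]
}}

```text
time_s: 20.15
tcp_pos: [0.6497, -0.08, 0.0182]
ee_rot: [[0.017, -1.0, 0.0], [-1.0, -0.017, -0.0], [0.0, -0.0, -1.0]]
wrist_force: [0.5, 0.5, -1.1]
gripper_width: 0.227
```

Call:
{"api": "play_rows", "payload": {
  "commands": [
    [[0,0,0.02,0,0,0,1],[0,0,0.06,0,0,0,1],[-0.03,0,0.1,0,0,0,1],[-0.07,0,0.14,0,0,0,1],[-0.12,0.02,0.16,0,0,0,1]]
  ]
}}

```text
time_s: 20.65
tcp_pos: [0.5418, -0.065, 0.1759]
ee_rot: [[0.016, -1.0, 0.005], [-1.0, -0.016, -0.0], [0.0, -0.005, -1.0]]
wrist_force: [0.9, 1.3, -0.8]
gripper_width: 0.226
```

Call:
{"api": "play_rows", "payload": {
  "commands": [
    [[-0.005,0.045,0,0,0,0,1],[-0.01,0.09,0,0,0,0,1],[-0.015,0.135,0,0,0,0,1],[-0.02,0.18,0,0,0,0.01,1],[-0.025,0.225,0,0,0,0.02,1]]
  ]
}}

```text
time_s: 21.15
tcp_pos: [0.5152, 0.1623, 0.1732]
ee_rot: [[0.037, -0.999, -0.0], [-0.999, -0.037, 0.0], [-0.0, 0.0, -1.0]]
wrist_force: [0.8, 0.3, 0.1]
gripper_width: 0.23
```

Call:
{"api": "play_rows", "payload": {
  "commands": [
    [[-0.008,0.045,0,0,0,0,1],[-0.016,0.09,0,0,0,0,1],[-0.0254,0.135,0,0,0,0,1],[-0.0254,0.15,-0.03,0,0,0,1],[-0.0254,0.15,-0.07,0,0,0,1]]
  ]
}}

```text
time_s: 21.65
tcp_pos: [0.4915, 0.3149, 0.1043]
ee_rot: [[0.041, -0.999, 0.005], [-0.999, -0.041, 0.005], [-0.005, -0.005, -1.0]]
wrist_force: [0.2, 0.5, -1.4]
gripper_width: 0.225
```

Call:
{"api": "play_rows", "payload": {
  "commands": [
    [[0,0,-0.03,0,0,0,1],[0,0,-0.055,0,0,0,1],[0,0,-0.07,0,0,0,1],[0,0,-0.08,0,0,0,1],[0,0,-0.083,0,0,0,1]]
  ]
}}

```text
time_s: 22.15
tcp_pos: [0.49, 0.3101, 0.0208]
ee_rot: [[0.038, -0.999, -0.002], [-0.999, -0.038, -0.003], [0.003, 0.002, -1.0]]
wrist_force: [-8.3, -2.7, 20.4]
gripper_width: 0.228
```

Call:
{"api": "play_rows", "payload": {
  "commands": [
    [[0,0,-0.001,0,0,0,1],[0,0,-0.002,0,0,0,1],[0,0,-0.003,0,0,0,1],[0,0,-0.003,0,0,0,1]]
  ]
}}

```text
time_s: 22.55
tcp_pos: [0.49, 0.3101, 0.0208]
ee_rot: [[0.038, -0.999, -0.001], [-0.999, -0.038, -0.001], [0.001, 0.001, -1.0]]
wrist_force: [-8.1, -2.8, 19.1]
gripper_width: 0.226
```

A clipped row put me 11 mm off. I'll lift slightly and correct it.

Call:
{"api": "play_rows", "payload": {
  "commands": [
    [[0,0,0.004,0,0,0,1],[0,0,0.008,0,0,0,1],[-0.006,0.003,0.01,0,0,0,1],[-0.011,0.005,0.01,0,0,0,1],[-0.011,0.005,0.01,0,0,0,1]]
  ]
}}

```text
time_s: 23.05
tcp_pos: [0.4787, 0.3159, 0.0268]
ee_rot: [[0.038, -0.999, -0.001], [-0.999, -0.038, -0.001], [0.001, 0.001, -1.0]]
wrist_force: [-0.4, 1.1, -1.7]
gripper_width: 0.228
```

Call:
{"api": "play_rows", "payload": {
  "commands": [
    [[0,0,0,0,0,0,1],[0,0,0,0,0,0,1]]
  ]
}}

```text
time_s: 23.25
tcp_pos: [0.4796, 0.3158, 0.0268]
ee_rot: [[0.037, -0.999, -0.0], [-0.999, -0.037, -0.0], [0.0, 0.0, -1.0]]
wrist_force: [0.2, -0.5, -1.6]
gripper_width: 0.229
```

Call:
{"api": "play_rows", "payload": {
  "commands": [
    [[-0.0005,-0.0006,-0.003,0,0,0,1],[-0.0005,-0.0006,-0.005,0,0,0,1],[-0.0005,-0.0006,-0.0058,0,0,0,1],[-0.0005,-0.0006,-0.0063,0,0,0,1],[-0.0005,-0.0006,-0.0063,0,0,0,1]]
  ]
}}

```text
time_s: 23.75
tcp_pos: [0.479, 0.3149, 0.0209]
ee_rot: [[0.037, -0.999, -0.0], [-0.999, -0.037, -0.001], [0.001, 0.0, -1.0]]
wrist_force: [-1.5, -0.5, 1.6]
gripper_width: 0.226
```

Contact. Releasing and retreating.

Call:
{"api": "play_rows", "payload": {
  "commands": [
    [[0,0,0,0,0,0,1],[0,0,0,0,0,0,0.5],[0,0,0,0,0,0,0.3],[0,0,0,0,0,0,0.3],[0,0,0,0,0,0,0.3]]
  ]
}}

```text
time_s: 24.25
tcp_pos: [0.4793, 0.3154, 0.0208]
ee_rot: [[0.037, -0.999, 0.0], [-0.999, -0.037, 0.0], [-0.0, -0.0, -1.0]]
wrist_force: [0.3, 0.8, -1.3]
gripper_width: 0.503
```

Call:
{"api": "play_rows", "payload": {
  "commands": [
    [[0,0,0.002,0,0,0,0.3],[0,0,0.03,0,0,0,0.3],[0,0,0.07,0,0,0,0],[0,0,0.11,0,0,0,0],[0,0,0.15,0,0,0,0]]
  ]
}}

```text
time_s: 24.75
tcp_pos: [0.479, 0.315, 0.1725]
ee_rot: [[0.037, -0.999, 0.0], [-0.999, -0.037, 0.0], [-0.0, -0.0, -1.0]]
wrist_force: [0.8, 1.2, 0.5]
gripper_width: 0.884
```

Call:
{"api": "play_rows", "payload": {
  "commands": [
    [[0,0.03,0,0,0,0,0],[0,0.06,0,0,0,0,0],[0,0.06,0,0,0,0,0],[0,0.06,0,0,0,0,0]]
  ]
}}

```text
time_s: 25.15
tcp_pos: [0.4787, 0.3753, 0.1704]
ee_rot: [[0.038, -0.999, -0.001], [-0.999, -0.038, -0.001], [0.001, 0.001, -1.0]]
wrist_force: [-0.4, -1.1, 0.2]
gripper_width: 1.0
```

Run:
```python
from h import *
s=r.sense();print(s['time_s'],s['tcp_pos'],s['joints'].round(1),s['gripper_width'],s['wrist_force'])
c,T=cap('wrist');P=cloud(c,T);save(c,'w5.png');p=P.reshape(-1,3)
q=p[(p[:,2]>.0295)&(p[:,2]<.037)&(abs(p[:,0]-.479)<.025)&(abs(p[:,1]-.315)<.04)];print('spacer',rect(q))
print('loupe',circ(P,.04,.06,(.475,.419),.03))
R=[]
for xy in[(.521,.455),(.5275,.280),(.429,.4515),(.436,.276)]: print('post',circ(P,.05,.0575,xy,.02))
```

```text
25.15 [0.47872969 0.37530697 0.17044063] [ 53.3  22.7  -6.3  -0.  -61.  -51.2] 0.9998385932475622 [-0.38025379 -1.11522567  0.23480404]
spacer (1509, array([478.2, 314.9]), array([19.5, 49.4]), 1.7, np.float64(0.0335))
loupe (1138, 'mean', array([0.4752, 0.4183, 0.0467]), 'mec', array([475.3, 419. ]), 16.1, 'bbox mid', array([0.4753, 0.4188]), 'size', array([0.0295, 0.03  ]))
post (197, 'mean', array([0.5198, 0.4523, 0.0553]), 'mec', array([519.8, 455.7]), 8.7, 'bbox mid', array([0.52  , 0.4526]), 'size', array([0.0167, 0.01  ]))
post (462, 'mean', array([0.526 , 0.2808, 0.0554]), 'mec', array([526.5, 280.8]), 9.0, 'bbox mid', array([0.5263, 0.2809]), 'size', array([0.0167, 0.0164]))
post (199, 'mean', array([0.4287, 0.449 , 0.0553]), 'mec', array([428.2, 452.7]), 8.9, 'bbox mid', array([0.4283, 0.449 ]), 'size', array([0.017 , 0.0096]))
post (458, 'mean', array([0.4349, 0.2775, 0.0554]), 'mec', array([434.5, 277.3]), 9.0, 'bbox mid', array([0.4348, 0.2776]), 'size', array([0.0164, 0.0166]))
```

View pics/w5.png

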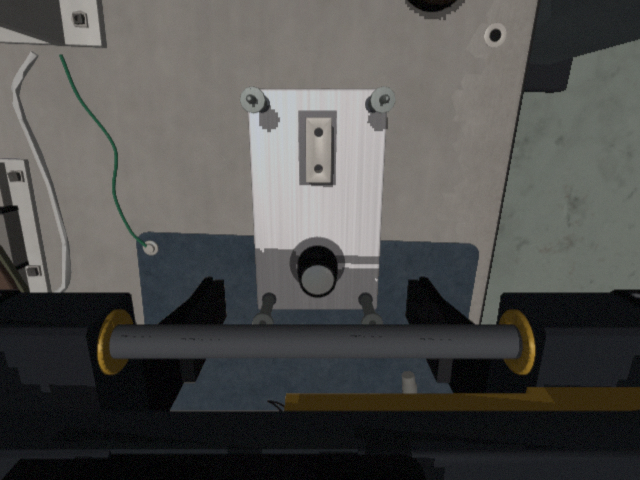

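The spacer lies lengthwise on the oblong pad at (318,150), and the loupe stands on the round pad at (318,272). Next is the tray.

Call:
{"api": "play_rows", "payload": {
  "commands": [
    [[0.005,-0.045,0.01,0,0,0,0],[0.01,-0.09,0.02,0,0,0,0],[0.015,-0.135,0.029,0,0,0,0],[0.021,-0.18,0.029,0,0,0,0],[0.026,-0.225,0.029,0,0,0,0]]
  ]
}}

```text
time_s: 25.7
tcp_pos: [0.5048, 0.1476, 0.2003]
ee_rot: [[0.037, -0.999, 0.001], [-0.999, -0.037, 0.0], [-0.0, -0.001, -1.0]]
wrist_force: [1.0, 0.8, 0.7]
gripper_width: 1.0
```

Call:
{"api": "play_rows", "payload": {
  "commands": [
    [[0.005,-0.045,0,0,0,0.006,0],[0.01,-0.09,0,0,0,0.012,0],[0.015,-0.135,0,0,0,0.018,0],[0.02,-0.18,0,0,0,0.024,0],[0.025,-0.225,0,0,0,0.03,0]]
  ]
}}

```text
time_s: 26.2
tcp_pos: [0.5292, -0.0774, 0.2]
ee_rot: [[0.066, -0.998, -0.0], [-0.998, -0.066, -0.0], [0.0, 0.0, -1.0]]
wrist_force: [1.4, 1.4, -0.9]
gripper_width: 0.999
```

Call:
{"api": "play_rows", "payload": {
  "commands": [
    [[0.03,-0.03,0,0,0,0,0],[0.06,-0.06,0,0,0,0,0],[0.095,-0.075,0,0,0,0,0],[0.127,-0.075,0,0,0,0,0],[0.127,-0.075,0,0,0,0,0]]
  ]
}}

```text
time_s: 26.7
tcp_pos: [0.659, -0.1514, 0.1978]
ee_rot: [[0.065, -0.998, -0.001], [-0.998, -0.065, -0.0], [0.0, 0.001, -1.0]]
wrist_force: [-0.7, 0.7, -0.7]
gripper_width: 0.998
```

Call:
{"api": "play_rows", "payload": {
  "commands": [
    [[0,0,0,0,0,0,0],[0,0,0,0,0,0,0]]
  ]
}}

```text
time_s: 26.9
tcp_pos: [0.6559, -0.15, 0.1998]
ee_rot: [[0.067, -0.998, -0.001], [-0.998, -0.067, 0.0], [-0.0, 0.001, -1.0]]
wrist_force: [-0.3, 0.0, 0.1]
gripper_width: 1.001
```

```bash
cat >> h.py <<'E'
def holes(c,T,exp,z,win=13):
    K=np.array(c['intrinsics']);g=cv2.cvtColor(c['image'],cv2.COLOR_RGB2GRAY);H=[]
    for e in exp:
        u,v=[int(round(float(a))) for a in proj(c,T,[*e,z])]
        w=g[v-win:v+win+1,u-win:u+win+1]
        _,b=cv2.threshold(w,0,1,cv2.THRESH_BINARY_INV+cv2.THRESH_OTSU)
        n,l,st,ce=cv2.connectedComponentsWithStats(b);k=1+np.argmin(np.hypot(*(ce[1:]-win).T)+1000*(st[1:,4]<40))
        uu,vv=ce[k]+[u-win,v-win]
        q=np.array([(uu-K[0,2])/K[0,0],-(vv-K[1,2])/K[1,1],-1])@T[:3,:3].T
        p=T[:3,3]+q*(z-T[2,3])/q[2];H.append(p[:2]);print('hole',(u,v),st[k],p.round(4))
    return np.array(H)
E
python3 - <<'E'
from h import *
s=r.sense();print(s['time_s'],s['tcp_pos'],s['joints'].round(1),np.degrees(np.arctan2(s['ee_rot'][1,0],s['ee_rot'][0,0]))+90)
c,T=cap('wrist');P=cloud(c,T);save(c,'w6.png');p=P.reshape(-1,3)
H=holes(c,T,[(.7091,-.2108),(.6171,-.217),(.6973,-.0349),(.6054,-.0409)],.005)
d=H[2]+H[3]-H[0]-H[1];e=H[0]+H[2]-H[1]-H[3]
print('ctr',H.mean(0),'yaw',np.degrees(np.arctan2(-d[0],d[1])),np.degrees(np.arctan2(e[1],e[0])))
q=p[(p[:,2]>.033)&(p[:,2]<.042)&(abs(p[:,0]-.657)<.02)&(abs(p[:,1]+.126)<.03)];print('grip',rect(q))
E
```

```text
26.9 [ 0.65589861 -0.14998706  0.19982902] [  0.9  27.6   6.   -0.  -68.5   3. ] 3.821340694612573
hole (262, 142) [  7   6  14  15 166] [ 0.709  -0.2108  0.005 ]
hole (361, 142) [  6   6  15  15 166] [ 0.6171 -0.2169  0.005 ]
hole (269, 312) [  8   8  12  11 101] [ 0.6972 -0.0347  0.005 ]
hole (355, 312) [ 8  8 12 11 97] [ 0.6054 -0.0408  0.005 ]
ctr [ 0.65718915 -0.12583481] yaw 3.81007663341363 3.8008431657069885
grip (472, array([ 657. , -126.6]), array([11.2, 35.5]), 3.44, np.float64(0.037))
```

Call:
{"api": "play_rows", "payload": {
  "commands": [
    [[0.0006,0.0241,-0.04,0,0,0,0],[0.0006,0.0241,-0.085,0,0,0,0],[0.0006,0.0241,-0.125,0,0,0,0],[0.0006,0.0241,-0.155,0,0,0,0],[0.0006,0.0241,-0.17,0,0,0,0]]
  ]
}}

```text
time_s: 27.45
tcp_pos: [0.6552, -0.1253, 0.0274]
ee_rot: [[0.067, -0.998, -0.005], [-0.998, -0.067, 0.0], [-0.001, 0.005, -1.0]]
wrist_force: [0.3, 0.1, -0.6]
gripper_width: 1.004
```

Call:
{"api": "play_rows", "payload": {
  "commands": [
    [[0,0,-0.004,0,0,0,0],[0,0,-0.007,0,0,0,0],[0,0,-0.01,0,0,0,0.3],[0,0,-0.0115,0,0,0,0.5],[0,0,-0.0115,0,0,0,0.5]]
  ]
}}

```text
time_s: 27.95
tcp_pos: [0.6581, -0.1257, 0.0192]
ee_rot: [[0.067, -0.998, 0.001], [-0.998, -0.067, 0.0], [0.0, -0.001, -1.0]]
wrist_force: [1.2, 0.2, -0.3]
gripper_width: 0.81
```

Call:
{"api": "play_rows", "payload": {
  "commands": [
    [[0,0,0,0,0,0,0.6],[0,0,0,0,0,0,0.6],[0,0,0,0,0,0,0.6]]
  ]
}}

```text
time_s: 28.25
tcp_pos: [0.6578, -0.1258, 0.0185]
ee_rot: [[0.067, -0.998, 0.0], [-0.998, -0.067, -0.0], [0.0, -0.0, -1.0]]
wrist_force: [0.3, -0.0, -0.0]
gripper_width: 0.539
```

Call:
{"api": "play_rows", "payload": {
  "commands": [
    [[-0.0006,0,0,0,0,0,1],[-0.0006,0,0,0,0,0,1],[-0.0006,0,0,0,0,0,1],[-0.0006,0,0,0,0,0,1],[-0.0006,0,0,0,0,0,1]]
  ]
}}

```text
time_s: 28.75
tcp_pos: [0.6572, -0.1257, 0.0183]
ee_rot: [[0.067, -0.998, 0.0], [-0.998, -0.067, -0.0], [0.0, -0.0, -1.0]]
wrist_force: [0.7, 0.4, -0.1]
gripper_width: 0.132
```

Call:
{"api": "play_rows", "payload": {
  "commands": [
    [[0,0,0,0,0,0,1],[0,0,0,0,0,0,1],[0,0,0,0,0,0,1],[0,0,0,0,0,0,1]]
  ]
}}

```text
time_s: 29.15
tcp_pos: [0.6572, -0.1257, 0.0183]
ee_rot: [[0.067, -0.998, 0.0], [-0.998, -0.067, 0.0], [0.0, -0.0, -1.0]]
wrist_force: [0.7, -0.1, -0.9]
gripper_width: 0.135
```

Call:
{"api": "play_rows", "payload": {
  "commands": [
    [[0,0,0.005,0,0,0,1],[0,0,0.015,0,0,0,1],[0,0,0.025,0,0,0,1],[0,0,0.04,0,0,0,1],[0,0,0.06,0,0,0,1]]
  ]
}}

```text
time_s: 29.65
tcp_pos: [0.6566, -0.1257, 0.0791]
ee_rot: [[0.067, -0.998, -0.001], [-0.998, -0.067, 0.0], [-0.0, 0.001, -1.0]]
wrist_force: [0.4, -0.2, -2.8]
gripper_width: 0.133
```

Call:
{"api": "play_rows", "payload": {
  "commands": [
    [[0,0,0.03,0,0,0,1],[0,0,0.07,0,0,0,1],[-0.02,0,0.11,0,0,0,1],[-0.055,0,0.13,0,0,0,1],[-0.09,0.02,0.13,0,0,0,1]]
  ]
}}

```text
time_s: 30.15
tcp_pos: [0.5685, -0.107, 0.2137]
ee_rot: [[0.065, -0.998, 0.01], [-0.998, -0.065, -0.001], [0.001, -0.01, -1.0]]
wrist_force: [0.2, 2.3, -2.7]
gripper_width: 0.134
```

Call:
{"api": "play_rows", "payload": {
  "commands": [
    [[-0.009,0.044,0,0,0,0,1],[-0.018,0.088,0,0,0,0,1],[-0.027,0.132,0,0,0,0,1],[-0.036,0.176,0,0,0,0,1],[-0.045,0.22,0,0,0,0,1]]
  ]
}}

```text
time_s: 30.65
tcp_pos: [0.5214, 0.1159, 0.21]
ee_rot: [[0.067, -0.998, 0.002], [-0.998, -0.067, 0.001], [-0.001, -0.002, -1.0]]
wrist_force: [1.5, 0.1, -3.6]
gripper_width: 0.134
```

Call:
{"api": "play_rows", "payload": {
  "commands": [
    [[-0.009,0.044,0,0,0,-0.006,1],[-0.018,0.088,0,0,0,-0.012,1],[-0.027,0.132,0,0,0,-0.018,1],[-0.036,0.176,0,0,0,-0.024,1],[-0.045,0.21,0,0,0,-0.03,1]]
  ]
}}

```text
time_s: 31.15
tcp_pos: [0.4764, 0.3267, 0.2098]
ee_rot: [[0.038, -0.999, 0.001], [-0.999, -0.038, 0.002], [-0.002, -0.002, -1.0]]
wrist_force: [0.3, 0.2, -2.8]
gripper_width: 0.136
```

Call:
{"api": "play_rows", "payload": {
  "commands": [
    [[0,0.03,0,0,0,0,1],[0,0.043,-0.03,0,0,0,1],[0,0.043,-0.06,0,0,0,1],[0,0.043,-0.07,0,0,0,1],[0,0.043,-0.075,0,0,0,1]]
  ]
}}

```text
time_s: 31.65
tcp_pos: [0.477, 0.3668, 0.1332]
ee_rot: [[0.037, -0.999, -0.0], [-0.999, -0.037, -0.001], [0.001, 0.0, -1.0]]
wrist_force: [-0.1, 0.7, -1.8]
gripper_width: 0.135
```

Call:
{"api": "play_rows", "payload": {
  "commands": [
    [[0,0,0,0,0,0,1],[0,0,0,0,0,0,1]]
  ]
}}

```text
time_s: 31.85
tcp_pos: [0.478, 0.3677, 0.1352]
ee_rot: [[0.037, -0.999, 0.002], [-0.999, -0.037, 0.002], [-0.002, -0.002, -1.0]]
wrist_force: [-0.2, -0.4, -2.3]
gripper_width: 0.136
```

Run:
```python
from h import *
s=r.sense();print(s['time_s'],s['tcp_pos'],s['joints'].round(1),np.degrees(np.arctan2(s['ee_rot'][1,0],s['ee_rot'][0,0]))+90,s['gripper_width'])
c,T=cap('wrist');P=cloud(c,T);save(c,'w7.png');p=P.reshape(-1,3)
t=s['tcp_pos'];q=p[(abs(p[:,0]-t[0])<.06)&(p[:,1]<t[1]-.02)&(p[:,1]>t[1]-.11)&(abs(p[:,2]-(t[2]-.0135))<.02)]
A=np.c_[q[:,:2]-t[:2],np.ones(len(q))];k=np.linalg.lstsq(A,q[:,2],rcond=None)[0]
for _ in range(3):
    m=abs(A@k-q[:,2])<.003;k=np.linalg.lstsq(A[m],q[m,2],rcond=None)[0]
print('tray plane slope x,y, z at tcp',k,m.sum(),'expected',t[2]-.0135)
Y=np.radians(2.12);R=np.array([[np.cos(Y),-np.sin(Y)],[np.sin(Y),np.cos(Y)]])
zt=t[2]-.0135+k[1]*-.088
E=[t[:2]+R@[.046,-.088],t[:2]+R@[-.046,-.088]]
H=holes(c,T,E,zt);print('err',(H-E).round(4))
```

```text
31.85 [0.47804379 0.36767607 0.13520892] [ 52.9  24.   -9.8   0.  -56.  -50.9] 2.112797064310527 0.13600336381552763
tray plane slope x,y, z at tcp [0.00142936 0.004198   0.12267707] 41005 expected 0.1217089204920082
hole (212, 102) [  0   0  27  27 653] [0.5272 0.2811 0.1213]
hole (417, 102) [  1   0  26  27 619] [0.4351 0.2778 0.1213]
err [[-0.0001 -0.0003]
 [-0.0003 -0.0002]]
```

View pics/w7.png

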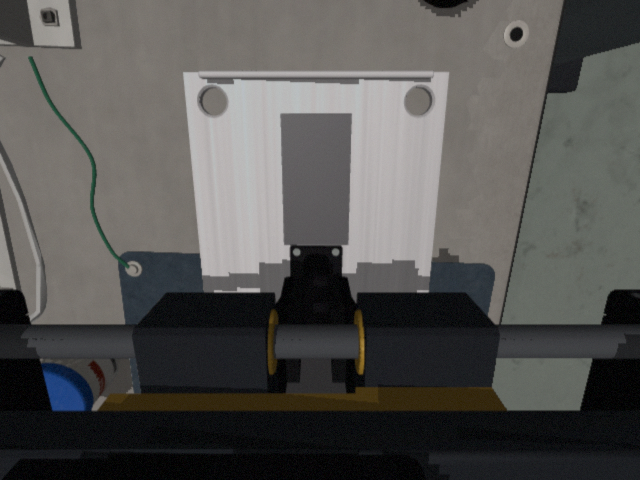

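```bash
cat >> h.py <<'E'
def zholes(c,T,P,exp,z,win=22):
    K=np.array(c['intrinsics']);H=[]
    for e in exp:
        u,v=[int(round(float(a))) for a in proj(c,T,[*e,z])]
        b=(P[v-win:v+win+1,u-win:u+win+1,2]<z-.002).astype(np.uint8)
        n,l,st,ce=cv2.connectedComponentsWithStats(b);k=1+np.argmin(np.hypot(*(ce[1:]-win).T)+1000*(st[1:,4]<60))
        cs,_=cv2.findContours((l==k).astype(np.uint8),cv2.RETR_EXTERNAL,cv2.CHAIN_APPROX_NONE)
        (a,bb),rr=cv2.minEnclosingCircle(cs[0]);uu,vv=a+u-win,bb+v-win
        q=np.array([(uu-K[0,2])/K[0,0],-(vv-K[1,2])/K[1,1],-1])@T[:3,:3].T
        p=T[:3,3]+q*(z-T[2,3])/q[2];H.append(p[:2]);print('hole',(u,v),(round(uu,1),round(vv,1)),st[k],p.round(4))
    return np.array(H)
E
python3 - <<'E'
from h import *
for _ in range(2):
    s=r.sense();t=s['tcp_pos'];print(s['time_s'],t,s['wrist_force'])
    c,T=cap('wrist');P=cloud(c,T)
    Y=np.radians(2.12);R=np.array([[np.cos(Y),-np.sin(Y)],[np.sin(Y),np.cos(Y)]])
    E=[t[:2]+R@[.046,-.088],t[:2]+R@[-.046,-.088]]
    z=np.nanmedian(P[95:130,240:400,2]);print('plate z',z,t[2]-.0135)
    H=zholes(c,T,P,E,z);print('err',(H-E).round(4))
E
```

```text
31.9 [0.47802274 0.36773937 0.13522469] [ 0.66947191  0.7282519  -2.31360335]
plate z 0.12235932646847825 0.12172468957868239
hole (211, 102) (213.4, 100.3) [ 11   7  27  28 572] [0.5262 0.2808 0.1224]
hole (418, 102) (418.2, 100.4) [  9   6  26  29 577] [0.4352 0.2776 0.1224]
err [[-0.0011 -0.0008]
 [-0.0001 -0.0005]]
31.95 [0.47789773 0.36766107 0.13501069] [-0.1755371   0.32962579 -2.8679015 ]
plate z 0.12212414440479477 0.1215106897827974
hole (211, 102) (213.4, 100.8) [ 11   7  27  28 575] [0.5261 0.2809 0.1221]
hole (418, 102) (417.8, 101.0) [  8   7  28  30 579] [0.4352 0.2777 0.1221]
err [[-0.0011 -0.0005]
 [ 0.     -0.0003]]
```

Hole centres agree with the post centres to within 0.7 mm, and the tray is level. Lowering.

Call:
{"api": "play_rows", "payload": {
  "commands": [
    [[0,0,-0.012,0,0,0,1],[0,0,-0.024,0,0,0,1],[0,0,-0.034,0,0,0,1],[0,0,-0.04,0,0,0,1],[0,0,-0.042,0,0,0,1]]
  ]
}}

```text
time_s: 32.5
tcp_pos: [0.4767, 0.3668, 0.0898]
ee_rot: [[0.037, -0.999, -0.002], [-0.999, -0.037, -0.002], [0.002, 0.002, -1.0]]
wrist_force: [-0.7, 0.1, -3.0]
gripper_width: 0.138
```

Call:
{"api": "play_rows", "payload": {
  "commands": [
    [[0,0,0,0,0,0,1],[0,0,0,0,0,0,1]]
  ]
}}

```text
time_s: 32.7
tcp_pos: [0.4774, 0.3676, 0.0916]
ee_rot: [[0.037, -0.999, 0.001], [-0.999, -0.037, 0.0], [-0.0, -0.001, -1.0]]
wrist_force: [0.1, -0.2, -1.9]
gripper_width: 0.136
```

Run:
```python
from h import *
s=r.sense();t=s['tcp_pos'];print(s['time_s'],t,s['wrist_force'])
c,T=cap('wrist');P=cloud(c,T);save(c,'w8.png')
Y=np.radians(2.12);R=np.array([[np.cos(Y),-np.sin(Y)],[np.sin(Y),np.cos(Y)]])
E=[t[:2]+R@[.046,-.088],t[:2]+R@[-.046,-.088]]
z=np.nanmedian(P[95:130,240:400,2]);print('plate z',z,t[2]-.0135)
H=zholes(c,T,P,E,z);print('err',(H-[[.5263,.28085],[.4345,.27745]]).round(4))
print([np.round(proj(c,T,[*e,.069]),0).astype(int).tolist() for e in([.5263,.28085],[.4345,.27745])])
a=c['image'][40:160,170:460];cv2.imwrite('pics/w8c.png',cv2.cvtColor(cv2.resize(a,None,fx=2.5,fy=2.5),4))
```

```text
32.7 [0.47739863 0.36756594 0.09161136] [ 0.07247294 -0.15185191 -1.87283871]
plate z 0.07889753469597599 0.0781113571005685
hole (211, 102) (212.0, 100.5) [ 11   7  27  29 575] [0.5262 0.2807 0.0789]
hole (418, 102) (418.5, 100.5) [  9   7  27  29 576] [0.4344 0.2774 0.0789]
err [[-0.0001 -0.0002]
 [-0.0001 -0.0001]]
[[217, 102], [413, 102]]
```

View pics/w8c.png

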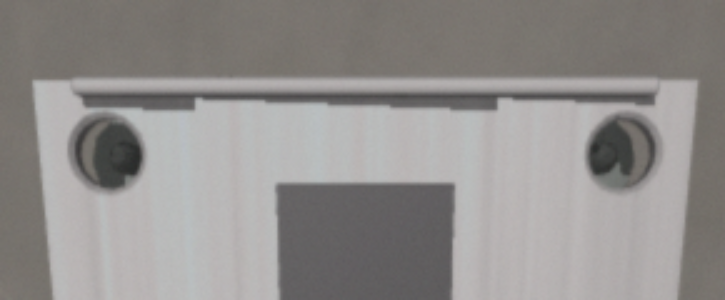

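The pins show beneath both visible holes, at (124,155) and (603,155) in the crop, and their inward offset matches the perspective. Lowering onto the collars.

Call:
{"api": "play_rows", "payload": {
  "commands": [
    [[0,0,-0.004,0,0,0,1],[0,0,-0.008,0,0,0,1],[0,0,-0.012,0,0,0,1],[0,0,-0.014,0,0,0,1],[0,0,-0.0155,0,0,0,1]]
  ]
}}

```text
time_s: 33.25
tcp_pos: [0.477, 0.3672, 0.0754]
ee_rot: [[0.037, -0.999, -0.0], [-0.999, -0.037, -0.0], [0.0, 0.0, -1.0]]
wrist_force: [0.4, -0.3, -3.0]
gripper_width: 0.134
```

Call:
{"api": "play_rows", "payload": {
  "commands": [
    [[0,0,-0.001,0,0,0,1],[0,0,-0.0015,0,0,0,1],[0,0,-0.0015,0,0,0,1]]
  ]
}}

```text
time_s: 33.55
tcp_pos: [0.4772, 0.3673, 0.0743]
ee_rot: [[0.037, -0.999, 0.0], [-0.999, -0.037, 0.0], [-0.0, -0.0, -1.0]]
wrist_force: [0.2, -0.5, -2.4]
gripper_width: 0.134
```

Call:
{"api": "play_rows", "payload": {
  "commands": [
    [[0,0,-0.0007,0,0,0,1],[0,0,-0.0012,0,0,0,1],[0,0,-0.0012,0,0,0,1]]
  ]
}}

```text
time_s: 33.85
tcp_pos: [0.4772, 0.3674, 0.0733]
ee_rot: [[0.037, -0.999, 0.0], [-0.999, -0.037, 0.0], [-0.0, -0.0, -1.0]]
wrist_force: [-0.6, 0.1, -2.0]
gripper_width: 0.134
```

Call:
{"api": "play_rows", "payload": {
  "commands": [
    [[0,0,-0.0006,0,0,0,1],[0,0,-0.0006,0,0,0,1],[0,0,-0.0006,0,0,0,1]]
  ]
}}

```text
time_s: 34.15
tcp_pos: [0.4772, 0.3674, 0.0732]
ee_rot: [[0.037, -0.999, 0.0], [-0.999, -0.037, 0.0], [-0.0, -0.0, -1.0]]
wrist_force: [-1.7, -0.8, 3.5]
gripper_width: 0.129
```

Call:
{"api": "play_rows", "payload": {
  "commands": [
    [[0,0,0,0,0,0,0.7],[0,0,0,0,0,0,0.5],[0,0,0,0,0,0,0.3],[0,0,0,0,0,0,0.3],[0,0,0,0,0,0,0.3]]
  ]
}}

```text
time_s: 34.65
tcp_pos: [0.4772, 0.3673, 0.0723]
ee_rot: [[0.037, -0.999, -0.0], [-0.999, -0.037, -0.0], [0.0, 0.0, -1.0]]
wrist_force: [-0.4, 0.4, -1.2]
gripper_width: 0.503
```

Call:
{"api": "play_rows", "payload": {
  "commands": [
    [[0,0,0.01,0,0,0,0.3],[0,0,0.04,0,0,0,0.3],[0,0,0.08,0,0,0,0],[0,0,0.12,0,0,0,0],[0,0,0.13,0,0,0,0]]
  ]
}}

```text
time_s: 35.15
tcp_pos: [0.4793, 0.3691, 0.2091]
ee_rot: [[0.038, -0.999, 0.008], [-0.999, -0.038, 0.007], [-0.007, -0.008, -1.0]]
wrist_force: [0.5, 0.2, 0.1]
gripper_width: 0.886
```

Run:
```python
from h import *
s=r.sense();t=s['tcp_pos'];print(s['time_s'],t,s['wrist_force'],s['gripper_width'])
c,T=cap('wrist');P=cloud(c,T);p=P.reshape(-1,3);save(c,'w9.png')
q=p[(abs(p[:,0]-.477)<.055)&(p[:,1]<.46)&(p[:,1]>.27)&(abs(p[:,2]-.06)<.01)]
A=np.c_[q[:,:2]-[.477,.367],np.ones(len(q))];k=np.linalg.lstsq(A,q[:,2],rcond=None)[0]
for _ in range(4):
    m=abs(A@k-q[:,2])<.002;k=np.linalg.lstsq(A[m],q[m,2],rcond=None)[0]
print('plane',k,m.sum())
for xy in[(.520,.4563),(.5263,.28085),(.428,.4528),(.4345,.27745)]: print('pin',circ(P,.063,.075,xy,.012))
c2,T2=cap('top');a=c2['image'][265:360,120:250];b=c['image'][0:330,150:490]
cv2.imwrite('pics/fit.png',cv2.cvtColor(np.hstack([cv2.resize(a,(480,351),interpolation=2),cv2.resize(b,(362,351))])[:, :800],4))
```

```text
35.15 [0.47928436 0.36907792 0.20908873] [0.4685364  0.17512895 0.11339465] 0.8858141886803367
plane [-0.00089768  0.00089156  0.06062054] 25678
pin (72, 'mean', array([0.5186, 0.4613, 0.0658]), 'mec', array([518. , 460.7]), 7.5, 'bbox mid', array([0.5177, 0.4603]), 'size', array([0.0098, 0.0134]))
pin (88, 'mean', array([0.5256, 0.2755, 0.0664]), 'mec', array([525.5, 275.8]), 7.6, 'bbox mid', array([0.5248, 0.2761]), 'size', array([0.0094, 0.0139]))
pin (79, 'mean', array([0.4288, 0.4583, 0.066 ]), 'mec', array([428.9, 457.4]), 7.8, 'bbox mid', array([0.429 , 0.4571]), 'size', array([0.011 , 0.0145]))
pin (89, 'mean', array([0.4354, 0.2717, 0.0664]), 'mec', array([435.4, 272.5]), 7.6, 'bbox mid', array([0.4361, 0.2728]), 'size', array([0.0102, 0.014 ]))
```

View pics/fit.png

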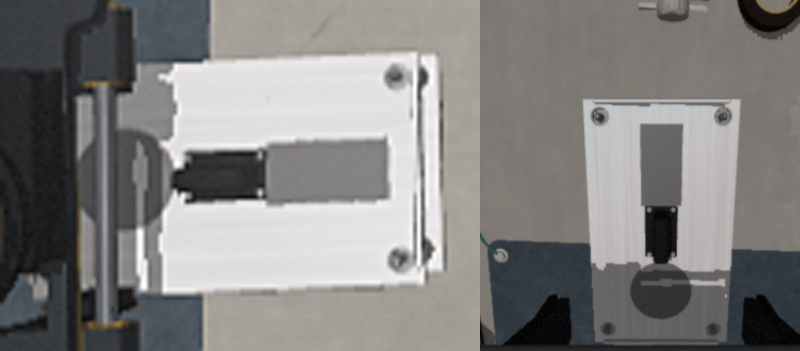

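The tray is level and all four pins show in their holes; in the right panel they are at (600,116), (723,116), (608,329) and (713,329). Next is the lens: I'll turn the jaws along y again and look from above it.

Call:
{"api": "play_rows", "payload": {
  "commands": [
    [[0.007,-0.02,0,0,0,-0.134,0],[0.014,-0.04,0,0,0,-0.268,0],[0.022,-0.06,0,0,0,-0.402,0],[0.029,-0.08,0,0,0,-0.536,0],[0.036,-0.1,0,0,0,-0.67,0]]
  ]
}}

```text
time_s: 35.75
tcp_pos: [0.5124, 0.2658, 0.2004]
ee_rot: [[-0.596, -0.803, -0.003], [-0.803, 0.596, -0.002], [0.004, 0.001, -1.0]]
wrist_force: [0.4, -0.6, 0.9]
gripper_width: 1.003
```

Call:
{"api": "play_rows", "payload": {
  "commands": [
    [[0.007,-0.02,0,0,0,-0.134,0],[0.014,-0.04,0,0,0,-0.268,0],[0.022,-0.06,0,0,0,-0.402,0],[0.029,-0.08,0,0,0,-0.536,0],[0.036,-0.1,0,0,0,-0.67,0]]
  ]
}}

```text
time_s: 36.25
tcp_pos: [0.5483, 0.166, 0.2004]
ee_rot: [[-0.966, -0.259, -0.004], [-0.259, 0.966, -0.002], [0.004, -0.001, -1.0]]
wrist_force: [0.3, 0.5, 0.4]
gripper_width: 0.997
```

Call:
{"api": "play_rows", "payload": {
  "commands": [
    [[0.008,-0.02,0,0,0,-0.134,0],[0.016,-0.042,0,0,0,-0.267,0],[0.016,-0.042,0,0,0,-0.267,0],[0.016,-0.042,0,0,0,-0.267,0]]
  ]
}}

```text
time_s: 36.65
tcp_pos: [0.5644, 0.1247, 0.2009]
ee_rot: [[-1.0, -0.001, -0.003], [-0.001, 1.0, -0.001], [0.003, -0.001, -1.0]]
wrist_force: [0.1, -0.3, -0.3]
gripper_width: 1.0
```

Run:
```python
from h import *
s=r.sense();t=s['tcp_pos'];print(s['time_s'],t,s['gripper_width'],s['joints'].round(1));print(s['ee_rot'].round(3))
c,T=cap('wrist');P=cloud(c,T);save(c,'w10.png')
print('lens',circ(P,.05,.07,(.565,.125),.035),circ(P,.052,.06,(.565,.125),.02))
```

```text
36.65 [0.56440725 0.12473038 0.20092501] 0.9998492071634579 [  28.5   18.5   -8.1   -0.   -63.6 -118.4]
[[-1.    -0.001 -0.003]
 [-0.001  1.    -0.001]
 [ 0.003 -0.001 -1.   ]]
lens (998, 'mean', array([0.5624, 0.1261, 0.0581]), 'mec', array([562.5, 126.1]), 15.8, 'bbox mid', array([0.563 , 0.1261]), 'size', array([0.0285, 0.0274])) (966, 'mean', array([0.5627, 0.126 , 0.0582]), 'mec', array([563.3, 126.2]), 15.2, 'bbox mid', array([0.5631, 0.126 ]), 'size', array([0.0284, 0.0276]))
```

Call:
{"api": "play_rows", "payload": {
  "commands": [
    [[-0.0014,0.0013,-0.045,0,0,0,0],[-0.0014,0.0013,-0.09,0,0,0,0],[-0.0014,0.0013,-0.13,0,0,0,0],[-0.0014,0.0013,-0.16,0,0,0,0],[-0.0014,0.0013,-0.176,0,0,0,0]]
  ]
}}

```text
time_s: 37.2
tcp_pos: [0.5613, 0.1267, 0.023]
ee_rot: [[-1.0, -0.003, -0.005], [-0.003, 1.0, -0.002], [0.005, -0.002, -1.0]]
wrist_force: [0.2, -0.4, 0.0]
gripper_width: 0.999
```

Call:
{"api": "play_rows", "payload": {
  "commands": [
    [[0,0,-0.005,0,0,0,0],[0,0,-0.009,0,0,0,0],[0,0,-0.009,0,0,0,0],[0,0,-0.009,0,0,0,0.5],[0,0,-0.009,0,0,0,1]]
  ]
}}

```text
time_s: 37.7
tcp_pos: [0.5643, 0.1269, 0.0186]
ee_rot: [[-1.0, -0.001, 0.002], [-0.001, 1.0, 0.001], [-0.002, 0.001, -1.0]]
wrist_force: [-0.7, 0.4, 0.2]
gripper_width: 0.894
```

Call:
{"api": "play_rows", "payload": {
  "commands": [
    [[0,0,0,0,0,0,1],[0,0,0,0,0,0,1],[0,0,0,0,0,0,1],[0,0,0,0,0,0,1],[0,0,0,0,0,0,1]]
  ]
}}

```text
time_s: 38.2
tcp_pos: [0.5637, 0.1265, 0.0175]
ee_rot: [[-1.0, -0.001, -0.0], [-0.001, 1.0, -0.0], [0.0, -0.0, -1.0]]
wrist_force: [0.6, -1.2, 1.5]
gripper_width: 0.451
```

Call:
{"api": "play_rows", "payload": {
  "commands": [
    [[0,0,0,0,0,0,1],[0,0,0,0,0,0,1],[0,0,0,0,0,0,1],[0,0,0,0,0,0,1]]
  ]
}}

```text
time_s: 38.6
tcp_pos: [0.5637, 0.1264, 0.0175]
ee_rot: [[-1.0, -0.001, -0.0], [-0.001, 1.0, -0.0], [0.0, -0.0, -1.0]]
wrist_force: [-0.7, -0.7, 1.5]
gripper_width: 0.416
```

Call:
{"api": "play_rows", "payload": {
  "commands": [
    [[0,0,0.01,0,0,0,1],[0,0,0.04,0,0,0,1],[0,0,0.08,0,0,0,1],[0,0,0.12,0,0,0,1],[0,0,0.15,0,0,0,1]]
  ]
}}

```text
time_s: 39.1
tcp_pos: [0.5643, 0.127, 0.1708]
ee_rot: [[-1.0, -0.001, 0.003], [-0.001, 1.0, 0.002], [-0.003, 0.002, -1.0]]
wrist_force: [0.0, 0.2, -1.4]
gripper_width: 0.418
```

Call:
{"api": "play_rows", "payload": {
  "commands": [
    [[-0.007,0.024,0,0,0,0.134,1],[-0.015,0.049,0,0,0,0.268,1],[-0.022,0.073,0,0,0,0.402,1],[-0.029,0.098,0,0,0,0.536,1],[-0.037,0.122,0,0,0,0.67,1]]
  ]
}}

```text
time_s: 39.6
tcp_pos: [0.5262, 0.2497, 0.168]
ee_rot: [[-0.78, -0.626, 0.0], [-0.626, 0.78, 0.001], [-0.001, 0.0, -1.0]]
wrist_force: [-0.3, 0.7, -1.8]
gripper_width: 0.42
```

Call:
{"api": "play_rows", "payload": {
  "commands": [
    [[-0.007,0.024,0,0,0,0.134,1],[-0.015,0.049,0,0,0,0.268,1],[-0.022,0.073,0,0,0,0.402,1],[-0.029,0.098,0,0,0,0.536,1],[-0.037,0.122,0,0,0,0.67,1]]
  ]
}}

```text
time_s: 40.1
tcp_pos: [0.4891, 0.3717, 0.1679]
ee_rot: [[-0.222, -0.975, -0.0], [-0.975, 0.222, 0.0], [-0.0, 0.0, -1.0]]
wrist_force: [0.1, 0.1, -1.0]
gripper_width: 0.416
```

Call:
{"api": "play_rows", "payload": {
  "commands": [
    [[-0.007,0.024,0,0,0,0.134,1],[-0.0144,0.049,0,0,0,0.267,1],[-0.0144,0.049,0,0,0,0.267,1],[-0.0144,0.049,0,0,0,0.267,1],[-0.0144,0.049,0,0,0,0.267,1]]
  ]
}}

```text
time_s: 40.6
tcp_pos: [0.4752, 0.419, 0.1676]
ee_rot: [[0.036, -0.999, -0.0], [-0.999, -0.036, -0.0], [0.0, 0.0, -1.0]]
wrist_force: [0.4, 0.5, -1.0]
gripper_width: 0.421
```

Run:
```python
from h import *
s=r.sense();t=s['tcp_pos'];print(s['time_s'],t,s['gripper_width'],s['wrist_force']);print(s['ee_rot'].round(3))
c,T=cap('wrist');P=cloud(c,T)
for xy in[(.5263,.28085),(.4345,.27745)]: print('pin',circ(P,.0645,.075,xy,.006))
p=P.reshape(-1,3);q=p[(p[:,2]>.086)&(p[:,2]<.097)&(abs(p[:,0]-.477)<.02)&(abs(p[:,1]-.367)<.03)];print('grip',rect(q))
c,T=cap('side');a=c['image'][60:260,170:350];cv2.imwrite('pics/s2.png',cv2.cvtColor(cv2.resize(a,None,fx=2.5,fy=2.5),4))
```

```text
40.6 [0.47521812 0.418958   0.16760236] 0.42054761369319793 [ 0.42119206  0.46912138 -0.98271376]
[[ 0.036 -0.999 -0.   ]
 [-0.999 -0.036 -0.   ]
 [ 0.     0.    -1.   ]]
pin (55, 'mean', array([0.5257, 0.2816, 0.0669]), 'mec', array([526.1, 281. ]), 3.0, 'bbox mid', array([0.5262, 0.281 ]), 'size', array([0.0052, 0.0055]))
pin (56, 'mean', array([0.4349, 0.2782, 0.0671]), 'mec', array([434.5, 277.7]), 2.7, 'bbox mid', array([0.4346, 0.2776]), 'size', array([0.005, 0.005]))
grip (1020, array([476.9, 366.5]), array([11.5, 35.4]), 2.31, np.float64(0.092))
```

View pics/s2.png

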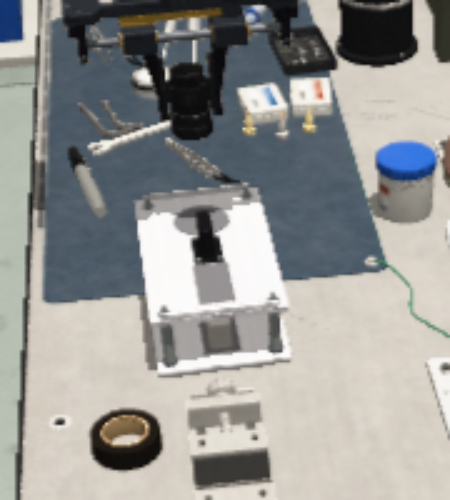

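The lens is held upright above the fitted tray. Lowering it onto the round pad.

Call:
{"api": "play_rows", "payload": {
  "commands": [
    [[0,0.0003,-0.03,0,0,0,1],[0,0.0003,-0.055,0,0,0,1],[0,0.0003,-0.073,0,0,0,1],[0,0.0003,-0.082,0,0,0,1],[0,0.0003,-0.086,0,0,0,1]]
  ]
}}

```text
time_s: 41.2
tcp_pos: [0.4754, 0.4192, 0.0808]
ee_rot: [[0.036, -0.999, -0.001], [-0.999, -0.036, -0.001], [0.001, 0.001, -1.0]]
wrist_force: [-0.2, -0.0, -0.7]
gripper_width: 0.418
```

Call:
{"api": "play_rows", "payload": {
  "commands": [
    [[0,0,-0.001,0,0,0,1],[0,0,-0.0015,0,0,0,1],[0,0,-0.002,0,0,0,1],[0,0,-0.002,0,0,0,1]]
  ]
}}

```text
time_s: 41.6
tcp_pos: [0.4755, 0.4202, 0.0802]
ee_rot: [[0.037, -0.999, 0.001], [-0.999, -0.037, 0.001], [-0.001, -0.001, -1.0]]
wrist_force: [0.5, -0.4, -1.9]
gripper_width: 0.42
```

Call:
{"api": "play_rows", "payload": {
  "commands": [
    [[0,0,-0.0007,0,0,0,1],[0,0,-0.0012,0,0,0,1],[0,0,-0.0012,0,0,0,1]]
  ]
}}

```text
time_s: 41.9
tcp_pos: [0.4753, 0.4198, 0.0783]
ee_rot: [[0.037, -0.999, -0.0], [-0.999, -0.037, -0.0], [0.0, 0.0, -1.0]]
wrist_force: [0.8, 0.3, -1.0]
gripper_width: 0.422
```

Call:
{"api": "play_rows", "payload": {
  "commands": [
    [[0,0,-0.0007,0,0,0,1],[0,0,-0.0007,0,0,0,1],[0,0,-0.0007,0,0,0,1]]
  ]
}}

```text
time_s: 42.2
tcp_pos: [0.4753, 0.4199, 0.0775]
ee_rot: [[0.037, -0.999, -0.0], [-0.999, -0.037, -0.0], [0.0, 0.0, -1.0]]
wrist_force: [0.0, -0.3, -2.1]
gripper_width: 0.417
```

Call:
{"api": "play_rows", "payload": {
  "commands": [
    [[0,0,-0.0006,0,0,0,1],[0,0,-0.0006,0,0,0,1],[0,0,-0.0006,0,0,0,1]]
  ]
}}

```text
time_s: 42.5
tcp_pos: [0.4754, 0.4199, 0.0775]
ee_rot: [[0.037, -0.999, 0.0], [-0.999, -0.037, 0.0], [-0.0, -0.0, -1.0]]
wrist_force: [-1.6, -0.6, 3.5]
gripper_width: 0.419
```

Contact at 0.0775, as computed. Releasing, backing off upward and checking.

Call:
{"api": "play_rows", "payload": {
  "commands": [
    [[0,0,0.0003,0,0,0,1],[0,0,0.0003,0,0,0,0],[0,0,0.0003,0,0,0,0],[0,0,0.0003,0,0,0,0],[0,0,0.0003,0,0,0,0]]
  ]
}}

```text
time_s: 43.0
tcp_pos: [0.4754, 0.4199, 0.0771]
ee_rot: [[0.037, -0.999, -0.0], [-0.999, -0.037, -0.0], [0.0, 0.0, -1.0]]
wrist_force: [-0.3, 0.1, 0.7]
gripper_width: 0.695
```

Call:
{"api": "play_rows", "payload": {
  "commands": [
    [[0,0,0,0,0,0,0],[0,0,0,0,0,0,0],[0,0,0.03,0,0,0,0],[0,0,0.075,0,0,0,0],[0,0,0.12,0,0,0,0]]
  ]
}}

```text
time_s: 43.5
tcp_pos: [0.4751, 0.4195, 0.1981]
ee_rot: [[0.037, -0.999, -0.001], [-0.999, -0.037, -0.002], [0.002, 0.001, -1.0]]
wrist_force: [0.2, 0.4, 1.0]
gripper_width: 0.993
```

Call:
{"api": "play_rows", "payload": {
  "commands": [
    [[-0.02,-0.03,0.02,0,0,0,0],[-0.04,-0.07,0.03,0,0,0,0],[-0.06,-0.11,0.03,0,0,0,0],[-0.08,-0.15,0.03,0,0,0,0],[-0.09,-0.19,0.03,0,0,0,0]]
  ]
}}

```text
time_s: 44.0
tcp_pos: [0.3838, 0.2281, 0.2275]
ee_rot: [[0.038, -0.999, 0.0], [-0.999, -0.038, 0.001], [-0.001, -0.0, -1.0]]
wrist_force: [0.6, -0.7, 0.6]
gripper_width: 1.004
```

Call:
{"api": "play_rows", "payload": {
  "commands": [
    [[0,0,0,0,0,0,0],[0,-0.04,0,0,0,0,0],[0,-0.08,0,0,0,0,0],[0,-0.08,0,0,0,0,0]]
  ]
}}

```text
time_s: 44.4
tcp_pos: [0.3846, 0.147, 0.2274]
ee_rot: [[0.034, -0.999, -0.0], [-0.999, -0.034, -0.0], [0.0, 0.0, -1.0]]
wrist_force: [0.7, -0.1, -0.0]
gripper_width: 1.0
```

Run:
```python
from h import *
s=r.sense();print(s['time_s'],s['tcp_pos'],s['gripper_width'],s['wrist_force'],abs(s['joint_velocities']).max())
c,T=cap('top');P=cloud(c,T);p=P.reshape(-1,3)
print('lens',circ(P,.105,.13,(.475,.419),.03))
q=p[(abs(p[:,0]-.477)<.052)&(abs(p[:,1]-.367)<.09)&(abs(p[:,2]-.06)<.01)]
A=np.c_[q[:,:2]-[.477,.367],np.ones(len(q))];k=np.linalg.lstsq(A,q[:,2],rcond=None)[0]
for _ in range(4):
    m=abs(A@k-q[:,2])<.002;k=np.linalg.lstsq(A[m],q[m,2],rcond=None)[0]
print('tray plane',k.round(4),m.sum())
def R(n,x,y,w,h,z0,z1):
    q=p[(abs(p[:,0]-x)<w)&(abs(p[:,1]-y)<h)&(p[:,2]>z0)&(p[:,2]<z1)]; print(n,rect(q) if len(q)>4 else len(q))
R('valve',.545,-.005,.02,.045,.02,.04);R('tape',.395,.178,.04,.04,.01,.03)
a=c['image'][255:370,120:310]
c,T=cap('side');b=c['image'][100:260,170:350]
cv2.imwrite('pics/fin.png',cv2.cvtColor(np.hstack([cv2.resize(a,(420,254),interpolation=2),cv2.resize(b,(286,254),interpolation=2)]),4))
```

```text
44.4 [0.38459039 0.14704305 0.22743541] 0.9995663339224484 [ 0.73337269 -0.11029225 -0.0213866 ] 2.710948655082933
lens (350, 'mean', array([0.4763, 0.418 , 0.115 ]), 'mec', array([475.9, 420.8]), 18.9, 'bbox mid', array([0.4762, 0.4189]), 'size', array([0.0353, 0.0315]))
tray plane [ 0.0014 -0.0008  0.0605] 3583
valve (248, array([544.9,  -4.4]), array([17.9, 63.2]), 3.19, np.float64(0.023))
tape 0
```

View pics/fin.png

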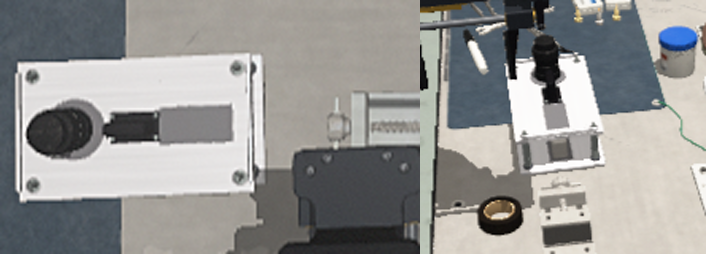

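The final view shows the lens upright on the upper round pad at (62,128). All four pins are through the holes, and the tape and vice are undisturbed. Handing in.

```bash
python3 -c "
from station import r
print(r.finish_job())"
```

```text
the job is handed in; nothing more can be done
None
```

The stand is changed over as asked, and I handed the job in at about 44.5 s of the 131 s allowed. I moved the lens aside to the bench, then placed the loupe, the spacer, the tray and the lens in that order.

**What the last checks showed:**
- **Loupe:** upright on the lower round pad, within about 1 mm of its centre when I released it.
- **Spacer:** flat and lengthwise on the oblong pad, within about 1 mm and 0.5°.
- **Tray:** top face about 60.5 mm above the bench, against 60 expected, with a slope of about 0.1%. All four pins show in its holes.
- **Lens:** upright on the upper round pad, within about 2 mm by the top camera.
- **Valve block:** unmoved to within 0.1 mm.
- **Robot:** clear of everything at hand-in.

**What disagreed or failed:**
- **Off-target spacer touch:** one clipped move first set the spacer down about 11 mm off target on the deck, with about 20 N at the wrist. I lifted it, corrected and re-placed it.
- **Lens on the bench:** the wrist camera read the set-aside lens about 2 mm from where I had released it.
- **Tape roll:** the arm hid it from the top camera at the end, so I checked it only by eye in the side view, where it looks untouched.

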